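Close the cleaning port of a suction strainer

ROBOT

A 6-joint arm with a two-finger parallel gripper is mounted at the origin on a cart in front of the work surface, level with it; the furniture and walls round the work are solid. World frame = base frame: x ahead of the robot, y to its left, z up, the work surface at z = 0. Lengths are in m, angles in rad, forces in N, time in s.
With the tool pointing down it reaches from about 0.25 to 0.725 m from the base axis. Payload 4 kg.
Tool frame: the origin (TCP) lies between the finger pads; the fingertips stand 11 mm ahead of it and the grasp point (between the pads) lies 8 mm behind it (bot.tip_extent is the distance from the TCP to the fingertips, in m); z points along the fingers, y is the line along which they close (so a half turn about z gives the same grasp; the last joint's range is limited). The gripper opens to 85 mm and grips with 20 to 120 N. Pads are 22 mm wide; open, the fingers measure 114 mm over their backs; the gripper's body (76 mm by 85 mm) begins 54 mm behind the grasp point. The pads swing forward as they close: fully open they stand 13 mm farther back than shut.
Start: joints at [1.328, 0.241, 0.005, 1.335, 0, 1.571], TCP at [0.12, 0.485, 0.242] pointing down, gripper open.
Joint ranges: [-2.72, 2.72], [-1.05, 1.87], [-1.09, 1.28], [-1.99, 2.15], [-1.42, 1.44], [-3.14, 3.14]. Speed limits (rad/s): [2.79, 2.79, 3.14, 3.14, 3.14, 3.14].

INTERFACE

Orientations are given as a unit quaternion [x, y, z, w].
In Python, from workcell import bot gives the robot as it stands. The module is installed in compiled form; this text tells all that it offers.
- The arm moves only by the tool drive_tool, never from a script. Its argument "rows" is a list of rows, each an object of numbers: "dx", "dy", "dz": the shift along the tool's x, y, z in units of 50 mm (1.0 is 50 mm); "wx", "wy", "wz": the turn, a rotation vector about the tool's x, y, z in units of 5 degrees (1.0 is 5 degrees); "hand": the finger opening in mm, from 0 to 85.4. A call has 1 to 20 rows; each row is the pose to reach, as a shift and turn from the pose commanded when the call began, along the tool's axes at that moment; what a row does not reach only later rows make up. A row lasts 1/10 s, in which the tool goes at most 50 mm and 8.59 degrees, less where a joint would pass 70% of its speed; a pose out of reach is approached as far as the arm can. A call with a gripper value outside its range is refused whole. The fingers move at their own pace and stop on an object; the grip force is fixed at half the most. Time passes only in rows, so rows that repeat a pose let the fingers close. It gives the time, the measured TCP pose, the force, the opening and the grip force at its end, in the units of the state.
- bot.get_obs(): the state, without advancing time (a new reading comes with each control period).
- bot.camera(name): name is "scene" or "top" or "wrist"; returns the picture (400x640x3 uint8, red, green, blue); there is no depth.
- bot.get_calibration(name): a dict with "vfov" (degrees; the focal length in pixels is half the picture's height over the tangent of half this angle, whatever the lens; pixels are square), "cx", "cy" (the principal point, pixels), "origin" and "rotation" of the camera in the world; the wrist camera has in their place "mount" (4x4, takes a point from camera to tool coordinates, whose origin is the TCP and whose axes are the flange's). Camera axes: x right, y up, looking along -z (the intrinsics and any distortion apply to the point x, -y, -z); pixel columns grow to the right and rows downward; lengths in m; the calibration is good to about 2 mm. A picture is of the moment at which its call begins: read the wrist's pose just before it. get_calibration takes no time and is no camera call.
- bot.job_done(): hands the job in; it is judged then, once.
Trained networks look in the newest picture that a camera, given by its name, has taken for a name from the list of things; names that differ only in an ending like _2 or _b are one class to them, and where a whole thing is asked for, a point or a joint stands for the part that bears it (a point fixed in the world has none). Each returns a list of dicts, best first, with "score" (0 to 1); they miss things now and then, are a little off and sometimes report something else, mostly with a low value. They report only what shows in the picture. A call takes as long as a camera call. They do not tell look-alikes from the thing itself.
- bot.look_for(camera, thing): "extent" ([centre column, centre row, width, height] in pixels, round what is visible of it).
- bot.outline_of(camera, thing): "region" (400x640 bool, what is visible of it) and "extent" ([centre column, centre row, width, height] in pixels, round what is visible of it).
The state is a dict: "clock": time; "joint_pos": joint angles; "joint_vel": joint speeds; "tau": joint torques, N m; "eef_pos": TCP position; "tool_rot": TCP orientation; "ft_force": force on the tool from outside, world axes, zero at the start; "ft_torque": the same for the moment, N m; "grip_width": finger opening in m; "grasp_force": force on a finger pad.
Only numpy, scipy, OpenCV 4.12 (cv2) and the standard library are available. Lean on these libraries where they do the work, as an engineer would, in place of code of your own. Each camera call takes 0.05 s, during which the arm holds its last target. There are 200 camera calls.

TASK

The suction strainer has been cleaned: close it up again. Set the round-bottomed stopper down gently, without dropping it, in the concave seat on top of the strainer, upright and fully home, and let go of it; then swing the yoke down over its stem until it lies flat, press the wing stud and turn it clockwise until it drops into its catch. Leave the glass jar where it stands.

Things in the scene. Friction and masses are not known exactly. Their poses are not given: they have to be found in the camera images.
- stopper: Loose stopper, 0.28 kg: black rubber round bottom (radius 30 mm), flange 90 mm across, plain steel stem 18 mm thick. Origin: lowest point of the round bottom; z runs up the stem: flange 23 to 29 mm, backing disc to 31, nut to 36, bare stem to 82. On the bench it leans on its flange's edge, stem 32 degrees from vertical, roughly towards the robot. Grip it by the stem only.
- strainer: Grey cast strainer, fixed. Origin under its centre, z up. Foot 104 x 176 mm; seat on top in the middle; pipe ends at -x (near the robot) and +x; the yoke's hinge on the -y side; the catch on a pillar on the +y side, 65 mm from the centre.
- seat (a point): Centre of the mouth of the concave seat, in the plane of its rim, 70 mm above the bench; axes as the strainer's. A cone, 55 degrees steep, 63 mm wide at the mouth (rim 102 mm across), that draws the round bottom to its centre. Home, the stopper is upright, its flange on the rim and its origin 22.5 mm below this point. Pressing it with about 5 N is fine.
- yoke (a joint): Hinge angle of the steel yoke (rad): 0 lies flat over the stopper; it starts raised at 1.8 to 2.15, leaning outward past upright over the strainer's -y side. 165 mm long, 8 mm thick, 44 mm wide; a window 26 mm wide passes over the stem. Stiff: stays where it is left, moves at about 3 N at its end. It lies flat only if the stopper is home.
- yoke_hinge (a point): Point on the yoke's hinge line, fixed, 62 mm from the seat's axis on the strainer's -y side, 13 mm above the rim. The hinge line is along the strainer's x; axes as the strainer's. Above it stands the raised yoke: keep a gripper's wide side along the hinge line when setting the stopper.
- yoke_tab (a point): The bare place to push the yoke: on its outer face (the top face when flat), 155 mm from the hinge line, between the stud and the yoke's end at 165 mm; 30 mm wide. Axes of the yoke: y from hinge to end, z out of the outer face, x along the hinge line.
- stud_wing (a point): Centre of the stud's wing, 127 mm along the yoke, 28.5 mm off its mid-plane (111.5 mm above the bench when flat). The wing is 8 mm thick (its x), 28 mm long (its y; along the yoke before turning) and 17 mm high (z, the stud's axis). Under it lies a round head 21 mm across. The stem of the seated stopper, 65 mm away, ends 18 mm above this point.
- stud_press (a joint): How far the stud is pressed in (m), 0 to 0.008, against a spring: 3 N to start, 7 N at 0.005. With the yoke flat its cross pin lies in the catch's slot and can turn only when pressed 5 mm or more; 6 to 7 mm is good. Let go in its catch, it springs back to 0.0025.
- stud_turn (a joint): Turn of the stud (rad), clockwise seen from above, 0 to 1.5; starts at 0. 1.4 (80 degrees) is over the catch's notch, with a stop just beyond; let go there it drops into the notch and is held. It turns easily when pressed, not at all unpressed.
- glass_jar: Bystander: closed glass jar, 69 mm across, 84 mm high, standing beyond the strainer. Origin at the centre of its underside.
There are look-alikes about, which are no part of the job. Of the things that look like the stopper, the smaller one is meant.

How it is judged:
By the outcome, as a careful person would: the job done as asked, in the order asked, and still so for the second after the job is handed in, with the robot touching nothing.
It also fails if it takes over 64 s, if anything falls off the work surface, if the arm or the gripper's body presses on something with over 40 N, if the wrist force passes 120 N, or if a joint passes its speed limit or range.

## Working session

There is one attempt and no reset: what is moved stays moved. The work goes in short steps, Python scripts to look and compute and a tool call to move; the robot and the scene stay as the last step left them, time stands still between calls to the robot, and variables do not carry over. Pictures are saved under pics/ and viewed, at most 10 in all, crops included, and the job is handed in when it is done.

Besides the shell and the picture viewer there is one more tool, called after "Call:" as a command line: name --argument value ..., lists and objects as JSON in quotes. drive_tool: Moves the arm, as the interface text tells. Its arguments: {"type":"object","properties":{"rows":{"type":"array","items":{"type":"object","properties":{"dx":{"type":"number"},"dy":{"type":"number"},"dz":{"type":"number"},"wx":{"type":"number"},"wy":{"type":"number"},"wz":{"type":"number"},"hand":{"type":"number"}}}}},"required":["rows"]}

```bash
mkdir -p pics; cat > h.py <<'E'
import numpy as np, cv2
from scipy.spatial.transform import Rotation as R
from workcell import bot
def cal(n):
    c=bot.get_calibration(n)
    f=200/np.tan(np.radians(c['vfov'])/2)
    if 'origin' in c: o=np.array(c['origin']);M=np.array(c['rotation'])
    else:
        s=bot.get_obs();T=np.array(c['mount']);Rt=R.from_quat(s['tool_rot']).as_matrix()
        o=Rt@T[:3,3]+s['eef_pos'];M=Rt@T[:3,:3]
    return f,c['cx'],c['cy'],o,M,c
def proj(n,p,C=None):
    f,cx,cy,o,M,_=C or cal(n);q=(np.atleast_2d(p)-o)@M
    return np.c_[cx+f*q[:,0]/-q[:,2],cy-f*q[:,1]/-q[:,2]]
def ray(n,u,v,C=None):
    f,cx,cy,o,M,_=C or cal(n);d=M@np.array([(u-cx)/f,-(v-cy)/f,-1]);return o,d
def onz(n,u,v,z,C=None):
    o,d=ray(n,u,v,C);return o+d*(z-o[2])/d[2]
def save(n,name,im=None):
    im=bot.camera(n) if im is None else im
    cv2.imwrite('pics/'+name,cv2.cvtColor(im,cv2.COLOR_RGB2BGR));return im
E
python3 - <<'E'
from h import *
a=save('scene','s0.png');b=save('top','t0.png')
for n in('scene','top'):
    c=bot.get_calibration(n);print(c)
    for t in('stopper','strainer','yoke','stud_wing','glass_jar'):
        print(n,t,[(round(d['score'],2),np.round(d['extent']).tolist()) for d in bot.look_for(n,t)][:4])
c=bot.get_calibration('wrist');print(c)
E
```

```text
{'vfov': 50.1424733461434, 'cx': 312.16140054291867, 'cy': 188.25561788814088, 'origin': array([ 0.27619224, -0.56999064,  0.80561001]), 'rotation': array([ 0.36498133, -0.10310234, -0.26663884,  0.88603739])}
scene stopper [(0.71, [243.0, 181.0, 31.0, 30.0]), (0.7, [353.0, 327.0, 60.0, 68.0])]
scene strainer [(0.78, [302.0, 246.0, 77.0, 78.0])]
scene yoke [(0.94, [323.0, 232.0, 39.0, 41.0]), (0.36, [301.0, 247.0, 82.0, 83.0])]
scene stud_wing [(0.46, [338.0, 239.0, 10.0, 7.0])]
scene glass_jar [(0.77, [348.0, 189.0, 31.0, 44.0]), (0.68, [303.0, 245.0, 76.0, 78.0])]
{'vfov': 49.13188069003632, 'cx': 319.02324321289217, 'cy': 205.55464350346418, 'origin': array([0.41605832, 0.03672284, 1.09303827]), 'rotation': array([-0.0678784 ,  0.07968286,  0.74099952, -0.66329698])}
top stopper [(0.98, [445.0, 230.0, 43.0, 49.0]), (0.56, [241.0, 250.0, 32.0, 33.0])]
top strainer [(0.58, [368.0, 229.0, 106.0, 67.0])]
top yoke [(0.67, [396.0, 218.0, 55.0, 26.0])]
top stud_wing []
top glass_jar [(0.8, [308.0, 162.0, 29.0, 33.0])]
{'vfov': 63.53571210821585, 'cx': 316.1345219618882, 'cy': 206.9925983927911, 'mount': array([[-1.44706557e-03,  9.53054255e-01,  3.02796126e-01,
         7.74586564e-02],
       [ 9.99998588e-01,  1.12042873e-03,  1.25244058e-03,
        -1.33530463e-04],
       [ 8.54382343e-04,  3.02797511e-01, -9.53054530e-01,
        -1.32079266e-01],
       [ 0.00000000e+00,  0.00000000e+00,  0.00000000e+00,
         1.00000000e+00]])}
```

View pics/s0.png

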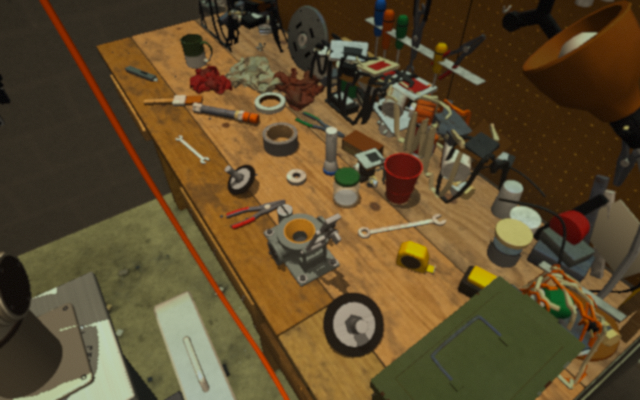

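View pics/t0.png

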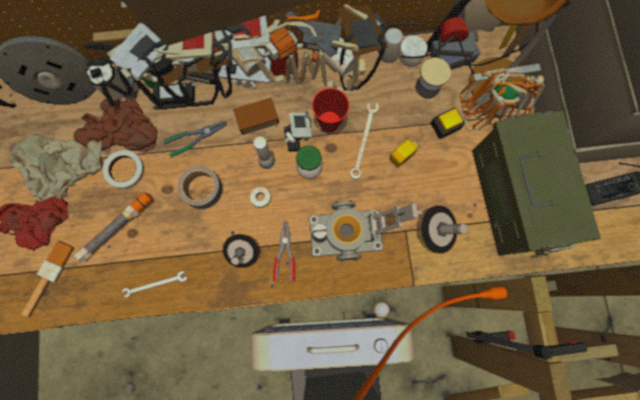

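The stopper look-alikes are A (top 241,250; scene 243,181) and B (top 445,230; scene 353,327). A is about 33 px across from above, which is about 85 mm at that range. B is about 45–49 px, about 115 mm. A therefore fits the 90 mm flange and is the smaller one. The strainer is at top (347,231) with its raised yoke at (397,218), and the jar is the green-lidded one at top (308,162). I'll confirm A in a crop.

```bash
sed -i "s/M=np.array(c\['rotation'\])/M=R.from_quat(c['rotation']).as_matrix()/" h.py
python3 - <<'E'
from h import *
im=cv2.imread('pics/t0.png');s=cv2.imread('pics/s0.png')
k=lambda i,u,v,w,h,W,H:cv2.resize(i[v-h//2:v+h//2,u-w//2:u+w//2],(W,H),interpolation=cv2.INTER_CUBIC)
A=k(im,241,250,60,50,360,300);B=k(im,385,228,140,64,400,300)[:,:];
C=k(s,243,181,60,50,360,300);D=k(s,310,245,100,75,400,300)
cv2.imwrite('pics/c0.png',np.vstack([np.hstack([A,B]),np.hstack([C,D])]))
print('A',onz('top',241,250,.03),onz('scene',243,181,.03))
print('B',onz('top',439,229,.03)); print('seat',onz('top',347,231,.07),onz('scene',299,232,.07))
print('jar',onz('top',308,160,.084)); print(onz('top',320,205,0), proj('top',[[0.12,.485,.242],[.3,0,0],[.6,0,0]]))
E
```

```text
A [0.5513784  0.20688266 0.03      ] [0.55241172 0.19669958 0.03      ]
B [ 0.54929028 -0.28053218  0.03      ]
seat [ 0.56351364 -0.05148385  0.07      ] [ 0.56803182 -0.05551942  0.07      ]
jar [0.7434071 0.0217607 0.084    ]
[0.64777295 0.00274309 0.        ] [[ 78.54034884 501.42663625]
 [337.33082439 346.23754749]
 [323.17623656 223.21758661]]
```

View pics/c0.png

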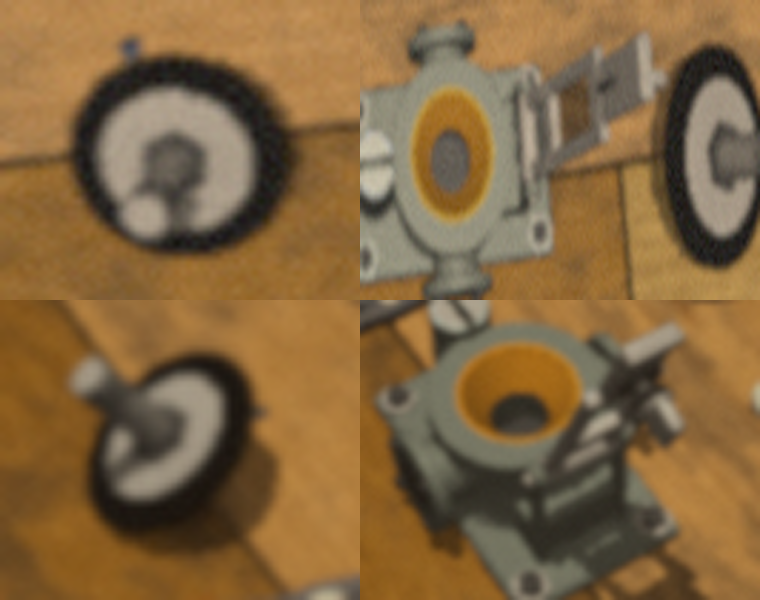

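Crop confirms A: black rubber round, flange with a plain steel stem leaning to the robot (stem tip at top ≈(235,261)). The strainer seat is empty and the yoke is raised on its -y side. Next I move the wrist camera above A.

```bash
cat >> h.py <<'E'
def fr(z,y):
    z=np.array(z,float);z/=np.linalg.norm(z);y=np.array(y,float);y-=z*(y@z);y/=np.linalg.norm(y)
    return np.c_[np.cross(y,z),y,z]
def rel(p,M,p0=None,M0=None):
    s=bot.get_obs();p0=s['eef_pos'] if p0 is None else p0;M0=R.from_quat(s['tool_rot']).as_matrix() if M0 is None else M0
    d=M0.T@(np.array(p)-p0)/.05;w=np.degrees(R.from_matrix(M0.T@M).as_rotvec())/5
    n=max(np.linalg.norm(d),np.linalg.norm(w)*5/8.59)
    print('d',np.round(d,3),'w',np.round(w,3),'rows>=%.1f'%n)
def st():
    s=bot.get_obs();print('t',round(s['clock'],2),'p',np.round(s['eef_pos'],4),'M\n',np.round(R.from_quat(s['tool_rot']).as_matrix(),3),'q',np.round(s['joint_pos'],3),'F',np.round(s['ft_force'],1),'w',round(s['grip_width'],4),'g',round(s['grasp_force'],1))
E
python3 - <<'E'
from h import *
st()
rel([.50,.20,.21],fr([.25,0,-1],[1,0,0]))
rel([.52,.20,.21],fr([0,0,-1],[1,0,0]))
rel([.52,.20,.21],fr([0,0,-1],[0,1,0]))
for a,b in[((344,202),(348,255))]:
    P,Q=onz('top',*a,.035),onz('top',*b,.035);print(P,Q,np.degrees(np.arctan2(*(P-Q)[[1,0]])))
E
```

```text
t 0.6 p [0.1202 0.4853 0.2423] M
 [[-0.971  0.24  -0.   ]
 [ 0.24   0.971  0.   ]
 [ 0.     0.    -1.   ]] q [1.328 0.241 0.005 1.335 0.    1.571] F [-0.4 -0.9  0.1] w 0.0852 g 0.0
d [-8.745 -3.714  0.646] w [-2.381 -1.864 15.137] rows>=9.5
d [-9.133 -3.618  0.646] w [ 0.0000e+00 -1.0000e-03  1.5218e+01] rows>=9.8
d [-9.133 -3.618  0.646] w [ 1.000e-03 -0.000e+00 -2.782e+00] rows>=9.8
[ 0.64137969 -0.05611567  0.035     ] [ 0.51020152 -0.04963875  0.035     ] -2.826680686256263
```

Call:
drive_tool --rows '[{"dx":-9.1,"dy":-3.6,"dz":0.6,"wz":15.2},{"dx":-9.1,"dy":-3.6,"dz":0.6,"wz":15.2},{"dx":-9.1,"dy":-3.6,"dz":0.6,"wz":15.2},{"dx":-9.1,"dy":-3.6,"dz":0.6,"wz":15.2},{"dx":-9.1,"dy":-3.6,"dz":0.6,"wz":15.2},{"dx":-9.1,"dy":-3.6,"dz":0.6,"wz":15.2},{"dx":-9.1,"dy":-3.6,"dz":0.6,"wz":15.2},{"dx":-9.1,"dy":-3.6,"dz":0.6,"wz":15.2},{"dx":-9.1,"dy":-3.6,"dz":0.6,"wz":15.2},{"dx":-9.1,"dy":-3.6,"dz":0.6,"wz":15.2},{"dx":-9.1,"dy":-3.6,"dz":0.6,"wz":15.2},{"dx":-9.1,"dy":-3.6,"dz":0.6,"wz":15.2}]'

```text
invalid input at $.rows[0]: expected keys dx, dy, dz, wx, wy, wz, hand
```

```bash
cat >> h.py <<'E'
def ring(c,a,r,n=48):
    a=a/np.linalg.norm(a);u=np.cross(a,[.3,.9,.1]);u/=np.linalg.norm(u);v=np.cross(a,u);t=np.linspace(0,2*np.pi,n)[:,None]
    return c+r*(np.cos(t)*u+np.sin(t)*v)
def stopmask(o,a,n,C):
    """stopper silhouette, origin o, axis a"""
    m=np.zeros((400,640),np.uint8)
    parts=[[(.023,.045),(.029,.045)],[(.029,.012),(.036,.012)],[(.031,.009),(.082,.009)],[(.030-.030*np.cos(t),.030*np.sin(t)) for t in np.linspace(.05,1.34,6)]]
    for P in parts:
        pts=np.vstack([proj(n,ring(o+z*a,a,r),C) for z,r in P])
        cv2.fillConvexPoly(m,np.int32(np.round(cv2.convexHull(np.float32(pts))*16)),1,shift=4)
    return m>0
E
cat > fitA.py <<'E'
from h import *
from scipy.optimize import minimize
import sys
st()
im=save('wrist',sys.argv[1]);C=cal('wrist')
ds=bot.outline_of('wrist','stopper');print([(d['score'],d['extent']) for d in ds])
g=ds[0]['region']
def axis(az):return np.array([np.sin(np.radians(32))*np.cos(az),np.sin(np.radians(32))*np.sin(az),np.cos(np.radians(32))])
def pose(x):
    a=axis(x[2]);return np.array([x[0]*.01,x[1]*.01,.03])-.03*a,a
def cost(x):
    m=stopmask(*pose(x),'wrist',C);return 1-(m&g).sum()/(m|g).sum()
best=min((minimize(cost,[55+i,20+j,np.pi+k],method='Nelder-Mead',options=dict(initial_simplex=np.array([[55+i,20+j,np.pi+k]]*4)+np.r_[np.zeros((1,3)),np.diag([1,1,.4])]*1.)) for i in(-1,1) for j in(-1,1) for k in(-.4,.4)),key=lambda r:r.fun)
o,a=pose(best.x);print('iou',1-best.fun,'o',o,'a',a,'az',np.degrees(best.x[2]))
m=stopmask(o,a,'wrist',C);v=im.copy()
cs,_=cv2.findContours(m.astype(np.uint8),0,1);cv2.drawContours(v,cs,-1,(255,0,0),1)
save('wrist',sys.argv[1],v)
np.save('A.npy',np.r_[o,a])
E
python3 fitA.py w1.png
```

```text
t 0.6 p [0.1202 0.4853 0.2423] M
 [[-0.971  0.24  -0.   ]
 [ 0.24   0.971  0.   ]
 [ 0.     0.    -1.   ]] q [1.328 0.241 0.005 1.335 0.    1.571] F [-0.4 -0.9  0.1] w 0.0852 g 0.0
[]Traceback (most recent call last):
  File "fitA.py", line 7, in <module>
    g=ds[0]['region']
      ~~^^^
IndexError: list index out of range
```

View pics/w1.png

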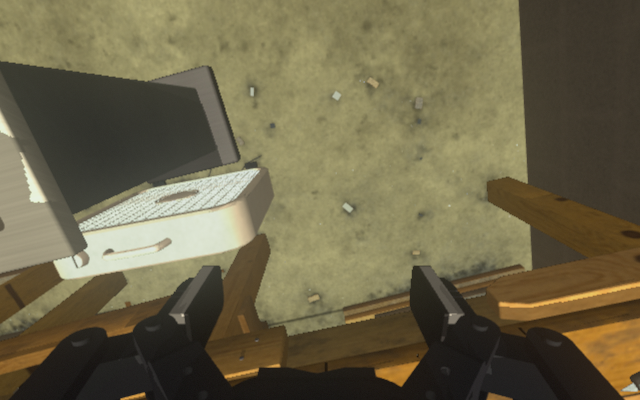

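The move was refused because every row needs all the keys. The picture shows only the floor and the fingers from the start pose, with the open fingertips at about (215,275) and (420,275).

Call:
drive_tool --rows '[{"dx":-9.1,"dy":-3.6,"dz":0.6,"wx":0,"wy":0,"wz":15.2,"hand":85},{"dx":-9.1,"dy":-3.6,"dz":0.6,"wx":0,"wy":0,"wz":15.2,"hand":85},{"dx":-9.1,"dy":-3.6,"dz":0.6,"wx":0,"wy":0,"wz":15.2,"hand":85},{"dx":-9.1,"dy":-3.6,"dz":0.6,"wx":0,"wy":0,"wz":15.2,"hand":85},{"dx":-9.1,"dy":-3.6,"dz":0.6,"wx":0,"wy":0,"wz":15.2,"hand":85},{"dx":-9.1,"dy":-3.6,"dz":0.6,"wx":0,"wy":0,"wz":15.2,"hand":85},{"dx":-9.1,"dy":-3.6,"dz":0.6,"wx":0,"wy":0,"wz":15.2,"hand":85},{"dx":-9.1,"dy":-3.6,"dz":0.6,"wx":0,"wy":0,"wz":15.2,"hand":85},{"dx":-9.1,"dy":-3.6,"dz":0.6,"wx":0,"wy":0,"wz":15.2,"hand":85},{"dx":-9.1,"dy":-3.6,"dz":0.6,"wx":0,"wy":0,"wz":15.2,"hand":85},{"dx":-9.1,"dy":-3.6,"dz":0.6,"wx":0,"wy":0,"wz":15.2,"hand":85},{"dx":-9.1,"dy":-3.6,"dz":0.6,"wx":0,"wy":0,"wz":15.2,"hand":85}]'

```text
clock: 1.9
eef_pos: [0.5189, 0.2004, 0.2117]
tool_rot: [0.707, 0.707, -0.0, -0.0]
ft_force: [-0.6, -1.2, -0.9]
grip_width: 0.0849
grasp_force: 0.0
```

```bash
python3 fitA.py w2.png
```

```text
t 1.9 p [0.5189 0.2004 0.2117] M
 [[ 0.001  1.    -0.001]
 [ 1.    -0.001 -0.   ]
 [-0.    -0.001 -1.   ]] q [0.368 0.367 0.1   1.305 0.    1.94 ] F [-0.6 -1.2 -0.9] w 0.0849 g 0.0
[(0.62, [352.2, 172.8, 82.9, 88.3])]
iou 0.9661432777232581 o [0.56389172 0.21061078 0.00455856] a [-0.52892869  0.03238619  0.8480481 ] az 176.49616629497734
```

View pics/w2.png

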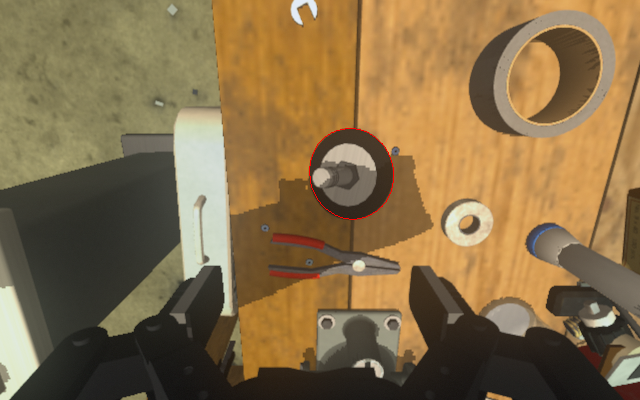

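The picture shows the stopper at (352,173), with its stem tip at about (321,177) and the fitted outline in red lying on the flange edge. I'll check the predicted tip against this and plan the grasp.

```bash
python3 - <<'E'
from h import *
A=np.load('A.npy');o,a=A[:3],A[3:]
print(proj('wrist',np.array([o+.082*a,o+.031*a,o+.036*a])))
# tip from pixel
for z in (.070,.0741):print(onz('wrist',321,177,z),(o+.082*a))
M=fr(-a,[1,0,0]);print(M)
for h in(.150,.056):
    print(h,o+h*a);rel(o+h*a,M)
E
```

```text
[[319.563668   184.41652403]
 [346.43403862 175.71470476]
 [344.11426836 176.46594939]]
[0.52177983 0.21886414 0.07      ] [0.52051957 0.21326645 0.0740985 ]
[0.521718   0.21976142 0.0741    ] [0.52051957 0.21326645 0.0740985 ]
[[ 0.          0.84866627  0.52892869]
 [ 0.99927159  0.02018459 -0.03238619]
 [-0.03816128  0.52854342 -0.8480481 ]]
0.15 [0.48455242 0.21546871 0.13176577]
d [ 0.278 -0.664  1.61 ] w [-6.393 -0.434 -0.096] rows>=3.7
0.056 [0.53427171 0.21242441 0.05204925]
d [0.215 0.331 3.204] w [-6.393 -0.434 -0.096] rows>=3.7
```

```bash
sed -i 's/^    m=stopmask(\*pose(x).*$/    o,a=pose(x);m=stopmask(o,a,"wrist",C);e=proj("wrist",(o+.082*a)[None],C)[0]-TIP;return 1-(m\&g).sum()\/(m|g).sum()+.002*(e@e)/; s/^st()/st();TIP=np.float64(sys.argv[2:4])/' fitA.py
python3 fitA.py w3.png 321 177.5; python3 - <<'E'
from h import *
A=np.load('A.npy');o,a=A[:3],A[3:]
print(proj('wrist',np.array([o+.082*a,o+.031*a,o+.036*a])))
M=fr(-a,[1,0,0]);print(M)
for h in(.150,.110,.056):
    print(h,o+h*a);rel(o+h*a,M)
E
```

```text
t 2.0 p [0.5179 0.2017 0.2123] M
 [[-0.002  1.    -0.001]
 [ 1.     0.002  0.   ]
 [ 0.    -0.001 -1.   ]] q [0.371 0.365 0.099 1.305 0.    1.94 ] F [ 0.4  0.6 -0.2] w 0.0848 g 0.0
[(0.58, [354.9, 174.6, 83.9, 88.5]), (0.18, [357.1, 344.5, 109.2, 75.0])]
iou 0.971544190782294 o [0.5641617  0.20822647 0.00455856] a [-0.51344102  0.13112112  0.8480481 ] az 165.67415907866445
[[321.55165565 178.4442447 ]
 [347.2709522  175.55109598]
 [345.0616305  175.79962129]]
[[ 0.          0.85812489  0.51344102]
 [ 0.9882572   0.07845357 -0.13112112]
 [-0.15279957  0.50741178 -0.8480481 ]]
0.15 [0.48714555 0.22789463 0.13176577]
d [ 0.516 -0.608  1.616] w [-6.164 -1.728 -0.435] rows>=3.7
0.11 [0.50768319 0.22264979 0.09784385]
d [ 0.41  -0.198  2.295] w [-6.164 -1.728 -0.435] rows>=3.7
0.056 [0.535409   0.21556925 0.05204925]
d [0.266 0.357 3.211] w [-6.164 -1.728 -0.435] rows>=3.7
```

Call:
drive_tool --rows '[{"dx":0.52,"dy":-0.61,"dz":1.62,"wx":-6.16,"wy":-1.73,"wz":-0.44,"hand":50},{"dx":0.52,"dy":-0.61,"dz":1.62,"wx":-6.16,"wy":-1.73,"wz":-0.44,"hand":50},{"dx":0.52,"dy":-0.61,"dz":1.62,"wx":-6.16,"wy":-1.73,"wz":-0.44,"hand":50},{"dx":0.52,"dy":-0.61,"dz":1.62,"wx":-6.16,"wy":-1.73,"wz":-0.44,"hand":50},{"dx":0.52,"dy":-0.61,"dz":1.62,"wx":-6.16,"wy":-1.73,"wz":-0.44,"hand":50},{"dx":0.52,"dy":-0.61,"dz":1.62,"wx":-6.16,"wy":-1.73,"wz":-0.44,"hand":50}]'

```text
clock: 2.7
eef_pos: [0.4867, 0.2284, 0.1315]
tool_rot: [0.665, 0.695, 0.135, 0.239]
ft_force: [0.7, -0.4, 1.0]
grip_width: 0.0503
grasp_force: 0.0
```

```bash
python3 - <<'E'
from h import *
st();im=save('wrist','w4.png')
A=np.load('A.npy');o,a=A[:3],A[3:]
print(proj('wrist',np.array([o+.082*a,o+.036*a,o+.029*a])))
for d in bot.look_for('wrist','stopper'):print(d)
M=fr(-a,[1,0,0]);rel(o+.056*a,M)
E
```

```text
t 2.7 p [0.4867 0.2284 0.1315] M
 [[-0.002  0.859  0.512]
 [ 0.988  0.08  -0.13 ]
 [-0.153  0.506 -0.849]] q [ 0.669  0.189 -0.525  0.495 -0.433  2.115] F [ 0.7 -0.4  1. ] w 0.0503 g 0.0
[[313.20328667 227.32607342]
 [313.69357442 206.47173511]
 [313.75395833 203.90331183]]
{'extent': [318.8, 200.5, 111.0, 103.2], 'score': 0.73}
{'extent': [315.4, 344.3, 97.5, 54.8], 'score': 0.48}
d [-0.016 -0.065  1.881] w [ 0.014 -0.014 -0.029] rows>=1.9
```

View pics/w4.png

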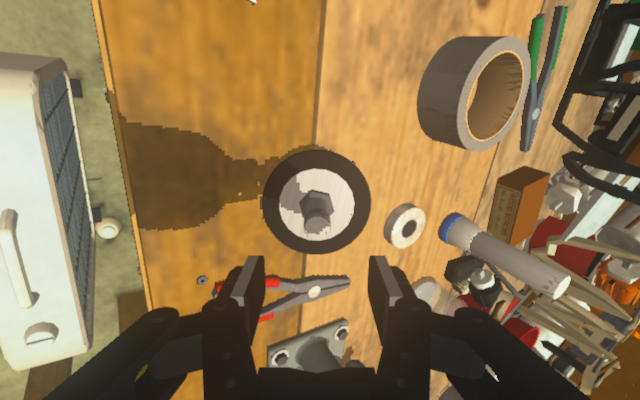

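Seen from near, the nut is at (316,202) and the stem tip at (319,227), almost on the tool axis and between the fingertips at (250,270) and (385,270). I'll go straight ahead with dy near zero and then close.

Call:
drive_tool --rows '[{"dx":0,"dy":0.02,"dz":0.7,"wx":0,"wy":0,"wz":0,"hand":50},{"dx":0,"dy":0.02,"dz":1.4,"wx":0,"wy":0,"wz":0,"hand":50},{"dx":0,"dy":0.02,"dz":1.88,"wx":0,"wy":0,"wz":0,"hand":50},{"dx":0,"dy":0.02,"dz":1.88,"wx":0,"wy":0,"wz":0,"hand":50},{"dx":0,"dy":0.02,"dz":1.88,"wx":0,"wy":0,"wz":0,"hand":10},{"dx":0,"dy":0.02,"dz":1.88,"wx":0,"wy":0,"wz":0,"hand":10},{"dx":0,"dy":0.02,"dz":1.88,"wx":0,"wy":0,"wz":0,"hand":10},{"dx":0,"dy":0.02,"dz":1.88,"wx":0,"wy":0,"wz":0,"hand":10},{"dx":0,"dy":0.02,"dz":1.88,"wx":0,"wy":0,"wz":0,"hand":10},{"dx":0,"dy":0.02,"dz":1.88,"wx":0,"wy":0,"wz":0,"hand":10},{"dx":0,"dy":0.02,"dz":1.88,"wx":0,"wy":0,"wz":0,"hand":10}]'

```text
clock: 3.9
eef_pos: [0.5375, 0.2154, 0.053]
tool_rot: [0.666, 0.693, 0.136, 0.24]
ft_force: [-2.2, -0.1, 5.2]
grip_width: 0.0168
grasp_force: 59.3
```

```bash
python3 - <<'E'
from h import *
st();A=np.load('A.npy');o,a=A[:3],A[3:]
s=bot.get_obs();print('h along axis',(s['eef_pos']-o)@a)
# lift to upright view of strainer
rel([.50,.16,.22],fr([0,0,-1],[1,0,0])); rel([.565,.07,.23],fr([0,0,-1],[1,0,0]))
E
```

```text
t 3.9 p [0.5375 0.2154 0.053 ] M
 [[ 0.001  0.858  0.514]
 [ 0.988  0.077 -0.131]
 [-0.152  0.508 -0.847]] q [ 0.58   0.372 -0.546  0.253 -0.403  2.027] F [-2.2 -0.1  5.2] w 0.0168 g 59.3
h along axis 0.05570266894822639
d [-1.604  0.97  -3.071] w [6.179 1.715 0.459] rows>=3.7
d [-3.412  2.047 -2.335] w [6.179 1.715 0.459] rows>=4.6
```

Call:
drive_tool --rows '[{"dx":-0.15,"dy":0.5,"dz":-0.85,"wx":0,"wy":0,"wz":0,"hand":10},{"dx":-0.3,"dy":1.0,"dz":-1.7,"wx":0,"wy":0,"wz":0,"hand":10},{"dx":-0.6,"dy":1.2,"dz":-2.5,"wx":1.5,"wy":0.4,"wz":0.1,"hand":10},{"dx":-1.1,"dy":1.3,"dz":-3.2,"wx":3,"wy":0.85,"wz":0.2,"hand":10},{"dx":-1.6,"dy":1.5,"dz":-3.8,"wx":4.6,"wy":1.3,"wz":0.35,"hand":10},{"dx":-2.1,"dy":1.8,"dz":-4.2,"wx":6.18,"wy":1.72,"wz":0.46,"hand":10},{"dx":-2.1,"dy":1.8,"dz":-4.2,"wx":6.18,"wy":1.72,"wz":0.46,"hand":10},{"dx":-2.1,"dy":1.8,"dz":-4.2,"wx":6.18,"wy":1.72,"wz":0.46,"hand":10}]'

```text
clock: 4.7
eef_pos: [0.5085, 0.1443, 0.2921]
tool_rot: [0.709, 0.706, -0.001, -0.0]
ft_force: [0.5, 0.8, -4.6]
grip_width: 0.0164
grasp_force: 59.8
```

```bash
python3 - <<'E'
from h import *
st();rel([.565,-.08,.36],fr([0,0,-1],[1,0,0]))
E
```

```text
t 4.7 p [0.5085 0.1443 0.2921] M
 [[ 0.004  1.    -0.001]
 [ 1.    -0.004 -0.001]
 [-0.001 -0.001 -1.   ]] q [ 0.277  0.285  0.192  1.479 -0.     1.852] F [ 0.5  0.8 -4.6] w 0.0164 g 59.8
d [-4.482  1.148 -1.357] w [-0.011  0.007 -0.047] rows>=4.8
```

Call:
drive_tool --rows '[{"dx":-0.6,"dy":0.2,"dz":-0.4,"wx":0,"wy":0,"wz":0,"hand":10},{"dx":-1.4,"dy":0.4,"dz":-0.8,"wx":0,"wy":0,"wz":0,"hand":10},{"dx":-2.2,"dy":0.6,"dz":-1.2,"wx":0,"wy":0,"wz":0,"hand":10},{"dx":-3.0,"dy":0.8,"dz":-1.36,"wx":0,"wy":0,"wz":0,"hand":10},{"dx":-3.8,"dy":1.0,"dz":-1.36,"wx":0,"wy":0,"wz":0,"hand":10},{"dx":-4.48,"dy":1.15,"dz":-1.36,"wx":0,"wy":0,"wz":0,"hand":10},{"dx":-4.48,"dy":1.15,"dz":-1.36,"wx":0,"wy":0,"wz":0,"hand":10},{"dx":-4.48,"dy":1.15,"dz":-1.36,"wx":0,"wy":0,"wz":0,"hand":10}]'

```text
clock: 5.5
eef_pos: [0.5633, -0.0781, 0.3579]
tool_rot: [0.708, 0.707, -0.002, -0.002]
ft_force: [-0.3, 0.1, -3.0]
grip_width: 0.0165
grasp_force: 59.8
```

```bash
python3 - <<'E'
from h import *
st();C=cal('wrist');im=save('wrist','w5.png')
np.savez('w5.npz',im=im,o=C[3],M=C[4])
hsv=cv2.cvtColor(im,cv2.COLOR_RGB2HSV)
s=proj('wrist',[[.565,-.053,.07]],C)[0];print('seat px',s)
for n in('strainer','yoke','stud_wing'):
    print(n,[(d['score'],d['extent']) for d in bot.look_for('wrist',n)])
E
```

```text
t 5.5 p [ 0.5633 -0.0781  0.3579] M
 [[ 0.001  1.    -0.005]
 [ 1.    -0.001  0.   ]
 [ 0.    -0.005 -1.   ]] q [-1.370e-01  3.800e-01  4.950e-01  1.691e+00 -1.000e-03  1.435e+00] F [-0.3  0.1 -3. ] w 0.0165 g 59.8
seat px [318.61117727 146.76407461]
strainer [(0.6, [324.6, 127.7, 109.0, 103.7])]
yoke []
stud_wing []
```

View pics/w5.png

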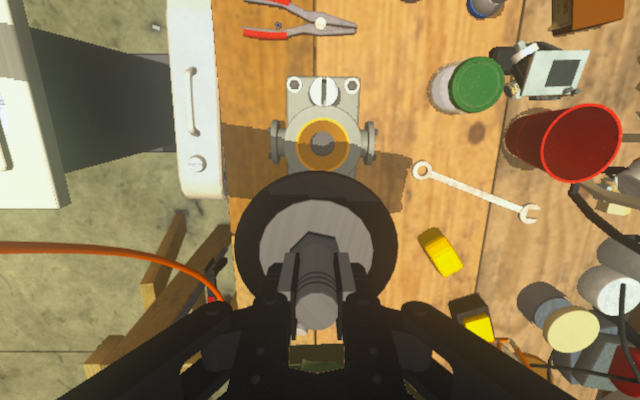

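The seat's mouth ring is at about (323,143), the catch at (323,91), the pipe ends at (275,143) and (369,144), and the held stopper is centred at column 316. I'll measure these numerically.

```bash
python3 - <<'E'
from h import *
D=np.load('w5.npz');im=D['im'];c=cal('wrist');C=(c[0],c[1],c[2],D['o'],D['M'],c[5])
h=cv2.cvtColor(im,cv2.COLOR_RGB2HSV)
sub=np.zeros((400,640),bool);sub[112:174,292:354]=1
m=((h[...,1]>110)&(h[...,0]>10)&(h[...,0]<32)&sub).astype(np.uint8)
n,l,s,ce=cv2.connectedComponentsWithStats(m);i=1+np.argmax(s[1:,4]);print(s[i],ce[i])
pts=cv2.convexHull(np.argwhere(l==i)[:,::-1].astype(np.float32));e=cv2.fitEllipse(pts);print('ell',e)
P=onz('wrist',*e[0],.07,C);print('seat',P, 'diam px for 63mm', C[0]*.063/(D['o'][2]-.07))
# yaw candidates
for nm,a,b,z in(('pipes',(275,143),(369,144),.045),('holes',(295,88),(351,86),.012)):
    p,q=onz('wrist',*a,z,C),onz('wrist',*b,z,C);print(nm,p,q,np.degrees(np.arctan2(*(q-p)[[1,0]])))
print('catch',onz('wrist',323,91,.075,C))
# foot mask edge: rows
g=cv2.cvtColor(im,cv2.COLOR_RGB2HSV)
for r in(82,90,98,106):
    low=np.where(h[r,260:390,1]<70)[0]+260;print(r,low.min(),low.max())
s2=np.array([.565,-.08,.36])
t=D['M']@np.array([0,0,0]);
st=bot.get_obs();T=R.from_quat(st['tool_rot']).as_matrix();o=st['eef_pos']+T[:,2]*.0557
mk=stopmask(o,-T[:,2],'wrist',C);ys,xs=np.where(mk);print('held pred',xs.min(),xs.max(),ys.min())
dk=(im.max(2)<60);print([ (r,np.where(dk[r,200:450])[0][[0,-1]]+200) for r in(190,210,230)],[ (r,np.where(mk[r])[0][[0,-1]]) for r in(190,210,230)])
E
```

```text
[ 295  118   55   54 1875] [322.2896 145.0048]
ell ((322.154296875, 144.8218231201172), (54.08810043334961, 54.948028564453125), 20.222755432128906)
seat [ 0.5695557  -0.05053567  0.07      ] diam px for 63mm 48.45210093551324
pipes [ 0.50572014 -0.05091109  0.045     ] [ 0.63360027 -0.05251956  0.045     ] -0.7206259483320969
holes [0.53234045 0.02080188 0.012     ] [0.61008873 0.02318727 0.012     ] 1.7573349102867686
catch [0.57031671 0.01444426 0.075     ]
82 286 359
90 287 358
98 287 358
106 287 358
held pred 233 402 168
[(190, array([262, 269])), (210, array([246, 370])), (230, array([237, 372]))] [(190, array([260, 376])), (210, array([243, 392])), (230, array([235, 400]))]
```

```bash
python3 - <<'E'
from h import *
st()
for z in(.15,.1032):rel([.5695,-.0505,z],fr([0,0,-1],[1,-.01,0]))
E
```

```text
t 5.7 p [ 0.5637 -0.0766  0.3596] M
 [[-0.002  1.    -0.002]
 [ 1.     0.002 -0.   ]
 [-0.    -0.002 -1.   ]] q [-1.350e-01  3.780e-01  4.970e-01  1.692e+00 -1.000e-03  1.434e+00] F [-0.   0.  -3.4] w 0.0168 g 59.8
d [0.524 0.127 4.192] w [-0.026  0.003  0.135] rows>=4.2
d [0.524 0.13  5.128] w [-0.026  0.003  0.135] rows>=5.2
```

Call:
drive_tool --rows '[{"dx":0.3,"dy":0.08,"dz":0.3,"wx":0,"wy":0,"wz":0.13,"hand":10},{"dx":0.52,"dy":0.13,"dz":0.9,"wx":0,"wy":0,"wz":0.13,"hand":10},{"dx":0.52,"dy":0.13,"dz":1.7,"wx":0,"wy":0,"wz":0.13,"hand":10},{"dx":0.52,"dy":0.13,"dz":2.5,"wx":0,"wy":0,"wz":0.13,"hand":10},{"dx":0.52,"dy":0.13,"dz":3.2,"wx":0,"wy":0,"wz":0.13,"hand":10},{"dx":0.52,"dy":0.13,"dz":3.8,"wx":0,"wy":0,"wz":0.13,"hand":10},{"dx":0.52,"dy":0.13,"dz":4.2,"wx":0,"wy":0,"wz":0.13,"hand":10},{"dx":0.52,"dy":0.13,"dz":4.2,"wx":0,"wy":0,"wz":0.13,"hand":10},{"dx":0.52,"dy":0.13,"dz":4.2,"wx":0,"wy":0,"wz":0.13,"hand":10}]'

```text
clock: 6.6
eef_pos: [0.5702, -0.0514, 0.1504]
tool_rot: [0.711, 0.703, -0.001, -0.0]
ft_force: [0.7, -1.2, -2.5]
grip_width: 0.0165
grasp_force: 59.8
```

```bash
python3 - <<'E'
from h import *
st();rel([.5695,-.0505,.1032],fr([0,0,-1],[1,-.01,0]))
for n in('scene','top'):
  save(n,n+'1.png')
a=cv2.imread('pics/scene1.png')[190:290,240:400];b=cv2.imread('pics/top1.png')[180:280,290:450]
cv2.imwrite('pics/c1.png',np.vstack([cv2.resize(x,(480,300),interpolation=2) for x in(a,b)]))
E
```

```text
t 6.6 p [ 0.5702 -0.0514  0.1504] M
 [[ 0.01   1.    -0.001]
 [ 1.    -0.01  -0.   ]
 [-0.    -0.001 -1.   ]] q [-9.000e-02  4.370e-01  4.200e-02  1.177e+00 -1.000e-03  1.492e+00] F [ 0.7 -1.2 -2.5] w 0.0165 g 59.8
d [ 0.018 -0.013  0.944] w [-0.017  0.005 -0.004] rows>=0.9
```

View pics/c1.png

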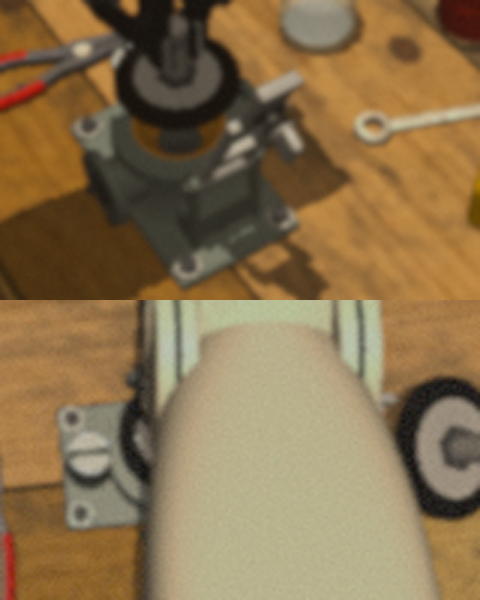

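The stopper hangs over the seat clear of the yoke. In the scene crop the flange is centred above the orange seat at about (178,80). I'll lower it gently.

Call:
drive_tool --rows '[{"dx":0.01,"dy":-0.01,"dz":0.3,"wx":0,"wy":0,"wz":0,"hand":10},{"dx":0.01,"dy":-0.01,"dz":0.6,"wx":0,"wy":0,"wz":0,"hand":10},{"dx":0.01,"dy":-0.01,"dz":0.75,"wx":0,"wy":0,"wz":0,"hand":10},{"dx":0.01,"dy":-0.01,"dz":0.82,"wx":0,"wy":0,"wz":0,"hand":10},{"dx":0.01,"dy":-0.01,"dz":0.86,"wx":0,"wy":0,"wz":0,"hand":10},{"dx":0.01,"dy":-0.01,"dz":0.88,"wx":0,"wy":0,"wz":0,"hand":10},{"dx":0.01,"dy":-0.01,"dz":0.88,"wx":0,"wy":0,"wz":0,"hand":10}]'

```text
clock: 7.4
eef_pos: [0.57, -0.0519, 0.1065]
tool_rot: [0.711, 0.703, -0.0, -0.0]
ft_force: [-0.3, -0.4, -3.1]
grip_width: 0.0164
grasp_force: 59.8
```

No contact yet (Fz still -3). I'll continue in small steps.

Call:
drive_tool --rows '[{"dx":0,"dy":0,"dz":0.02,"wx":0,"wy":0,"wz":0,"hand":10},{"dx":0,"dy":0,"dz":0.04,"wx":0,"wy":0,"wz":0,"hand":10},{"dx":0,"dy":0,"dz":0.04,"wx":0,"wy":0,"wz":0,"hand":10}]'

```text
clock: 7.7
eef_pos: [0.5702, -0.0514, 0.1052]
tool_rot: [0.711, 0.703, 0.0, 0.0]
ft_force: [-2.3, 1.7, 4.4]
grip_width: 0.0168
grasp_force: 60.7
```

Call:
drive_tool --rows '[{"dx":0.015,"dy":-0.02,"dz":0.0,"wx":0,"wy":0,"wz":0,"hand":10},{"dx":0.015,"dy":-0.02,"dz":0.0,"wx":0,"wy":0,"wz":0,"hand":10}]'

```text
clock: 7.9
eef_pos: [0.5698, -0.0511, 0.1049]
tool_rot: [0.711, 0.703, 0.0, 0.001]
ft_force: [-0.5, 0.4, 4.0]
grip_width: 0.0162
grasp_force: 60.6
```

```bash
python3 - <<'E'
from h import *
for i in range(4):
    st() if i==0 else print(np.round(bot.get_obs()['ft_force'],1), bot.get_obs()['eef_pos'].round(4))
    bot.camera('wrist')
E
```

```text
t 7.9 p [ 0.5698 -0.0511  0.1049] M
 [[ 0.012  1.     0.002]
 [ 1.    -0.012 -0.001]
 [-0.001  0.002 -1.   ]] q [-8.900e-02  4.720e-01 -2.900e-02  1.068e+00 -1.000e-03  1.493e+00] F [-0.5  0.4  4. ] w 0.0162 g 60.6
[-0.   0.9  5.7] [ 0.5698 -0.0512  0.1049]
[1.  1.4 5.4] [ 0.5697 -0.0511  0.1049]
[-0.1  0.6  6.2] [ 0.5698 -0.0511  0.1049]
```

Call:
drive_tool --rows '[{"dx":0,"dy":0,"dz":0,"wx":0,"wy":0,"wz":0,"hand":25},{"dx":0,"dy":0,"dz":0,"wx":0,"wy":0,"wz":0,"hand":40},{"dx":0,"dy":0,"dz":0,"wx":0,"wy":0,"wz":0,"hand":45},{"dx":0,"dy":0,"dz":-0.1,"wx":0,"wy":0,"wz":0,"hand":50},{"dx":0,"dy":0,"dz":-0.6,"wx":0,"wy":0,"wz":0,"hand":50},{"dx":0,"dy":0,"dz":-1.4,"wx":0,"wy":0,"wz":0,"hand":50},{"dx":0,"dy":0,"dz":-2.2,"wx":0,"wy":0,"wz":0,"hand":50},{"dx":0.6,"dy":0,"dz":-3.0,"wx":0,"wy":0,"wz":0,"hand":50},{"dx":0.6,"dy":0,"dz":-3.0,"wx":0,"wy":0,"wz":0,"hand":50}]'

```text
clock: 9.0
eef_pos: [0.5723, -0.0189, 0.261]
tool_rot: [0.71, 0.704, 0.004, 0.004]
ft_force: [0.7, -0.0, 1.1]
grip_width: 0.0498
grasp_force: 0.0
```

```bash
cat > fitS.py <<'E'
from h import *
from scipy.optimize import minimize
import sys
st();im=save('wrist',sys.argv[1]);C=cal('wrist')
ds=bot.outline_of('wrist','stopper');print([(d['score'],d['extent']) for d in ds])
g=ds[0]['region']
def pose(x):
    a=np.array([x[3]*.1,x[4]*.1,1]);return x[:3]*.01,a/np.linalg.norm(a)
def cost(x):
    o,a=pose(x);m=stopmask(o,a,'wrist',C);return 1-(m&g).sum()/(m|g).sum()
x0=np.array([57,-5.1,4.75,0,0])
b=minimize(cost,x0,method='Nelder-Mead',options=dict(initial_simplex=np.vstack([x0,x0+np.diag([.5,.5,.5,.5,.5])]),maxiter=600))
print(cost(x0),b.fun,pose(b.x))
for n in('yoke','stud_wing'):print(n,[(d['score'],d['extent']) for d in bot.look_for('wrist',n)])
for p in ([.57,-.0511,.0475+.082],[.57,-.0511,.0475+.029]):print(proj('wrist',[p],C))
E
python3 fitS.py w6.png
```

```text
t 9.0 p [ 0.5723 -0.0189  0.261 ] M
 [[ 0.009  1.     0.011]
 [ 1.    -0.009  0.   ]
 [ 0.001  0.011 -1.   ]] q [-3.300e-02  3.720e-01  2.360e-01  1.424e+00  1.000e-03  1.547e+00] F [ 0.7 -0.   1.1] w 0.0498 g 0.0
[(0.97, [313.6, 211.9, 88.0, 75.8]), (0.74, [312.1, 246.2, 132.9, 248.7]), (0.68, [301.1, 351.0, 78.5, 32.0])]
0.08129809300769486 0.018104366347177825 (array([ 0.56573673, -0.05245274,  0.04038666]), array([ 0.07901008, -0.03394608,  0.99629567]))
yoke [(0.61, [310.6, 318.2, 51.0, 109.3])]
stud_wing []
[[314.53891414 234.97002529]]
[[314.4519278  215.02673809]]
```

View pics/w6.png

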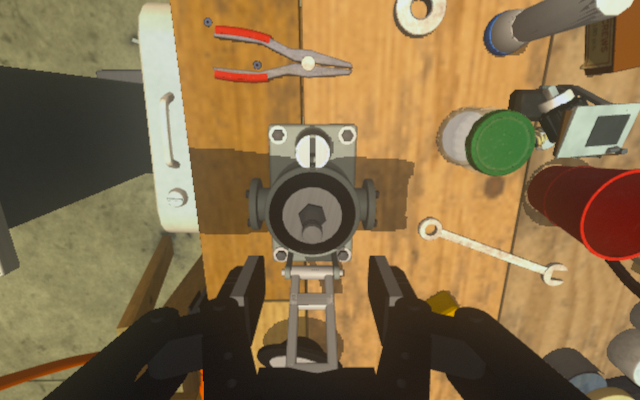

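The stopper sits upright in the seat, with the flange at (313,213) and the stem tip at (313,237), close to the prediction. The yoke runs from its hinge at (313,270) down to about (313,365), leaning outward. Next I work out the yoke angle from the first top picture and plan the push arc.

```bash
cat >> h.py <<'E'
H=np.array([.5695,-.0511-.062,.083])
def yk(th,s,n=0,x=0):
    return H+s*np.array([0,np.cos(th),np.sin(th)])+n*np.array([0,-np.sin(th),np.cos(th)])+np.array([x,0,0])
def pushpose(th,sc,gap=0):
    """TCP pose with the finger's front corner on the outer face at sc"""
    al=np.radians(-20)+.56*th;z=np.array([0,np.sin(al),-np.cos(al)]);M=fr(z,[1,0,0])
    return yk(th,sc,.004+gap)-.011*M[:,2]-.011*M[:,0],M
E
python3 - <<'E'
from h import *
for th in np.arange(1.75,2.2,.05):
    e=[yk(th,.165,n,x) for n in(-.004,.004) for x in(-.022,.022)]+[yk(th,.127,.037)]
    print(round(th,2),proj('top',e).round(0).tolist(),proj('scene',[yk(th,.165),yk(th,.127,.0285)]).round().tolist())
st()
p,M=pushpose(2.1,.157,.03);print(p);rel([.57,-.24,.36],M);rel(p,M,np.array([.57,-.24,.36]),M)
E
```

```text
1.75 [[398.0, 221.0], [395.0, 199.0], [402.0, 220.0], [399.0, 199.0], [408.0, 212.0]] [[322.0, 202.0], [329.0, 225.0]]
1.8 [[402.0, 220.0], [399.0, 199.0], [406.0, 220.0], [402.0, 198.0], [411.0, 212.0]] [[325.0, 205.0], [330.0, 228.0]]
1.85 [[406.0, 220.0], [402.0, 198.0], [409.0, 220.0], [406.0, 198.0], [413.0, 212.0]] [[327.0, 209.0], [332.0, 231.0]]
1.9 [[410.0, 220.0], [406.0, 198.0], [413.0, 220.0], [410.0, 198.0], [416.0, 212.0]] [[330.0, 212.0], [334.0, 234.0]]
1.95 [[413.0, 220.0], [410.0, 198.0], [416.0, 219.0], [413.0, 198.0], [418.0, 212.0]] [[332.0, 216.0], [336.0, 237.0]]
2.0 [[417.0, 219.0], [413.0, 198.0], [420.0, 219.0], [416.0, 198.0], [420.0, 213.0]] [[335.0, 220.0], [337.0, 240.0]]
2.05 [[420.0, 219.0], [416.0, 198.0], [423.0, 219.0], [419.0, 198.0], [421.0, 213.0]] [[337.0, 224.0], [339.0, 243.0]]
2.1 [[423.0, 219.0], [420.0, 198.0], [426.0, 219.0], [422.0, 198.0], [423.0, 213.0]] [[340.0, 228.0], [340.0, 247.0]]
2.15 [[426.0, 219.0], [423.0, 198.0], [429.0, 219.0], [425.0, 198.0], [424.0, 213.0]] [[342.0, 232.0], [342.0, 250.0]]
2.2 [[429.0, 219.0], [425.0, 198.0], [431.0, 219.0], [428.0, 199.0], [426.0, 213.0]] [[344.0, 237.0], [343.0, 253.0]]
t 9.2 p [ 0.5684 -0.0212  0.2527] M
 [[ 0.012  1.    -0.004]
 [ 1.    -0.012 -0.001]
 [-0.001 -0.004 -1.   ]] q [-3.700e-02  3.790e-01  2.240e-01  1.420e+00 -1.000e-03  1.546e+00] F [-0.7  0.6 -0.4] w 0.0501 g 0.0
[ 0.5695     -0.23725289  0.20071314]
d [-4.378  0.074 -2.144] w [ 0.013  9.483 -0.146] rows>=5.5
d [-2.307 -0.01   2.198] w [0. 0. 0.] rows>=3.2
```

Call:
drive_tool --rows '[{"dx":0,"dy":0,"dz":-1,"wx":0,"wy":0,"wz":0,"hand":0},{"dx":0,"dy":0,"dz":-2,"wx":0,"wy":0,"wz":0,"hand":0},{"dx":-0.9,"dy":0.02,"dz":-2.2,"wx":0,"wy":1,"wz":0,"hand":0},{"dx":-1.8,"dy":0.04,"dz":-2.2,"wx":0,"wy":2.5,"wz":0,"hand":0},{"dx":-2.7,"dy":0.05,"dz":-2.2,"wx":0,"wy":4,"wz":0,"hand":0},{"dx":-3.6,"dy":0.06,"dz":-2.2,"wx":0,"wy":5.5,"wz":0,"hand":0},{"dx":-4.4,"dy":0.07,"dz":-2.15,"wx":0,"wy":7,"wz":0,"hand":0},{"dx":-4.4,"dy":0.07,"dz":-2.15,"wx":0,"wy":8.5,"wz":-0.1,"hand":0},{"dx":-4.4,"dy":0.07,"dz":-2.15,"wx":0,"wy":9.5,"wz":-0.15,"hand":0},{"dx":-4.4,"dy":0.07,"dz":-2.15,"wx":0,"wy":9.5,"wz":-0.15,"hand":0}]'

```text
clock: 10.2
eef_pos: [0.5514, -0.2149, 0.3234]
tool_rot: [0.659, 0.641, 0.29, -0.265]
ft_force: [0.7, -0.4, 0.5]
grip_width: 0.0002
grasp_force: 0.0
```

```bash
python3 - <<'E'
from h import *
st()
for th,g in((2.1,.03),(2.1,0),(2.0,0),(1.9,0)):
    p,M=pushpose(th,.157,g);print(th,g,p);rel(p,M)
im=save('wrist','w7.png');save('scene','s7.png')
for n in('wrist','scene'):
  for k in('yoke','stud_wing'):print(n,k,[(d['score'],d['extent']) for d in bot.look_for(n,k)])
for th in(1.8,1.9,2.,2.1):print(th,proj('wrist',[yk(th,.165,-.004,-.022),yk(th,.165,-.004,.022),yk(th,.127,.0285)]).round().tolist())
E
```

```text
t 10.2 p [ 0.5514 -0.2149  0.3234] M
 [[ 0.009  0.999  0.042]
 [ 0.691 -0.037  0.721]
 [ 0.722  0.022 -0.691]] q [-0.669  0.784  0.821  2.148  0.634  0.749] F [ 0.7 -0.4  0.5] w 0.0002 g 0.0
2.1 0.03 [ 0.5695     -0.23725289  0.20071314]
d [-2.078  0.322  1.388] w [ 0.486  0.228 -0.103] rows>=2.5
2.1 0 [ 0.5695     -0.21135661  0.21585852]
d [-1.501  0.31   1.552] w [ 0.486  0.228 -0.103] rows>=2.2
2.0 0 [ 0.5695     -0.19762697  0.22432011]
d [-1.189  0.303  1.633] w [ 0.483 -0.414 -0.117] rows>=2.0
1.9 0 [ 0.5695     -0.18315941  0.23137121]
d [-0.887  0.296  1.745] w [ 0.479 -1.055 -0.13 ] rows>=2.0
wrist yoke []
wrist stud_wing []
scene yoke [(0.95, [325.1, 235.4, 35.1, 34.0])]
scene stud_wing [(0.68, [335.0, 237.4, 12.4, 16.9])]
1.8 [[301.0, 229.0], [356.0, 228.0], [326.0, 273.0]]
1.9 [[301.0, 249.0], [357.0, 248.0], [327.0, 287.0]]
2.0 [[302.0, 271.0], [358.0, 270.0], [327.0, 301.0]]
2.1 [[302.0, 292.0], [358.0, 291.0], [327.0, 315.0]]
```

View pics/w7.png

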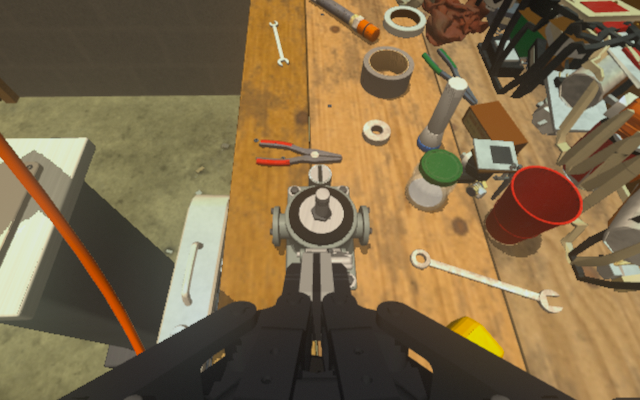

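The picture shows the stopper home and upright, with its stem at (323,205) and flange at (320,215), and the closed fingers in front of the yoke. Joint 4 is near its limit here, so I step down and away and check what was actually reached.

Call:
drive_tool --rows '[{"dx":-1.0,"dy":0.2,"dz":0.6,"wx":0,"wy":0,"wz":0,"hand":0},{"dx":-1.8,"dy":0.3,"dz":1.1,"wx":0.3,"wy":0,"wz":0,"hand":0},{"dx":-1.8,"dy":0.3,"dz":1.1,"wx":0.4,"wy":0,"wz":0,"hand":0}]'

```text
clock: 10.8
eef_pos: [0.5706, -0.2358, 0.2214]
tool_rot: [0.652, 0.649, 0.278, -0.275]
ft_force: [-0.2, 1.0, -0.9]
grip_width: -0.0001
grasp_force: 0.0
```

```bash
python3 - <<'E'
from h import *
st()
for th,g in((2.1,.03),(2.1,0.01),(2.0,0),(1.9,0)):
    p,M=pushpose(th,.157,g);print(th,g,p);rel(p,M)
E
```

```text
t 10.8 p [ 0.5706 -0.2358  0.2214] M
 [[ 0.002  1.     0.005]
 [ 0.694 -0.005  0.72 ]
 [ 0.72   0.002 -0.694]] q [-0.665  0.904  0.792  2.024  0.606  0.729] F [-0.2  1.  -0.9] w -0.0001 g 0.0
2.1 0.03 [ 0.5695     -0.23725289  0.20071314]
d [-0.317 -0.022  0.266] w [ 0.06   0.272 -0.025] rows>=0.4
2.1 0.01 [ 0.5695     -0.2199887   0.21081006]
d [ 0.068 -0.023  0.374] w [ 0.06   0.272 -0.025] rows>=0.4
2.0 0 [ 0.5695     -0.19762697  0.22432011]
d [ 0.573 -0.025  0.508] w [ 0.06  -0.369 -0.027] rows>=0.8
1.9 0 [ 0.5695     -0.18315941  0.23137121]
d [ 0.875 -0.026  0.618] w [ 0.059 -1.011 -0.029] rows>=1.1
```

```bash
cat > tab.py <<'E'
from h import *
import sys
st();s=bot.get_obs();p0=s['eef_pos'];M0=R.from_quat(s['tool_rot']).as_matrix()
t0,t1,n,s0,s1=map(float,sys.argv[1:6])
for th,sc in zip(np.linspace(t0,t1,int(n)),np.linspace(s0,s1,int(n))):
    p,M=pushpose(th,sc);d=M0.T@(p-p0)/.05;w=np.degrees(R.from_matrix(M0.T@M).as_rotvec())/5
    print(round(th,2),'d',d.round(2),'w',w.round(2),p.round(3))
E
python3 tab.py 2.1 1.3 11 .157 .157
```

```text
t 10.8 p [ 0.5706 -0.2358  0.2214] M
 [[ 0.002  1.     0.005]
 [ 0.694 -0.005  0.72 ]
 [ 0.72   0.002 -0.694]] q [-0.665  0.904  0.792  2.024  0.606  0.729] F [-0.2  1.  -0.9] w -0.0001 g 0.0
2.1 d [ 0.26 -0.02  0.43] w [ 0.06  0.27 -0.03] [ 0.57  -0.211  0.216]
2.02 d [ 0.51 -0.02  0.49] w [ 0.06 -0.24 -0.03] [ 0.57  -0.2    0.223]
1.94 d [ 0.76 -0.03  0.57] w [ 0.06 -0.75 -0.03] [ 0.57  -0.189  0.229]
1.86 d [ 0.99 -0.03  0.67] w [ 0.06 -1.27 -0.03] [ 0.57  -0.177  0.234]
1.78 d [ 1.22 -0.03  0.79] w [ 0.06 -1.78 -0.03] [ 0.57  -0.165  0.238]
1.7 d [ 1.44 -0.03  0.92] w [ 0.06 -2.29 -0.03] [ 0.57  -0.153  0.241]
1.62 d [ 1.64 -0.03  1.08] w [ 0.06 -2.81 -0.03] [ 0.57  -0.14   0.243]
1.54 d [ 1.84 -0.03  1.24] w [ 0.06 -3.32 -0.03] [ 0.57  -0.127  0.244]
1.46 d [ 2.02 -0.03  1.43] w [ 0.06 -3.83 -0.04] [ 0.57  -0.114  0.244]
1.38 d [ 2.18 -0.03  1.62] w [ 0.05 -4.35 -0.04] [ 0.57  -0.102  0.243]
1.3 d [ 2.33 -0.04  1.83] w [ 0.05 -4.86 -0.04] [ 0.57  -0.089  0.241]
```

First a short push to about 1.86, checking the force.

Call:
drive_tool --rows '[{"dx":0.07,"dy":-0.02,"dz":0.38,"wx":0,"wy":0.2,"wz":0,"hand":0},{"dx":0.26,"dy":-0.02,"dz":0.43,"wx":0,"wy":0.2,"wz":0,"hand":0},{"dx":0.38,"dy":-0.02,"dz":0.46,"wx":0,"wy":0,"wz":0,"hand":0},{"dx":0.51,"dy":-0.02,"dz":0.49,"wx":0,"wy":-0.24,"wz":0,"hand":0},{"dx":0.63,"dy":-0.02,"dz":0.53,"wx":0,"wy":-0.5,"wz":0,"hand":0},{"dx":0.76,"dy":-0.03,"dz":0.57,"wx":0,"wy":-0.75,"wz":0,"hand":0},{"dx":0.88,"dy":-0.03,"dz":0.62,"wx":0,"wy":-1.0,"wz":0,"hand":0},{"dx":0.99,"dy":-0.03,"dz":0.67,"wx":0,"wy":-1.27,"wz":0,"hand":0}]'

```text
clock: 11.6
eef_pos: [0.5703, -0.1781, 0.2409]
tool_rot: [0.667, 0.665, 0.243, -0.232]
ft_force: [1.1, -2.1, 2.9]
grip_width: 0.0
grasp_force: 1.6
```

```bash
cat > yk.py <<'E'
from h import *
bot.camera('scene')
for k in('yoke','stud_wing'):print(k,[(d['score'],d['extent']) for d in bot.look_for('scene',k)][:2])
for th in map(float,__import__('sys').argv[1:]):print(th,proj('scene',[yk(th,.127,.0285),yk(th,.165)]).round().tolist())
E
python3 yk.py 2 1.8 1.7; python3 tab.py 1.8 .9 13 .157 .158
```

```text
yoke [(0.78, [321.7, 231.7, 33.8, 44.2])]
stud_wing [(0.22, [347.2, 187.2, 26.6, 41.0])]
2.0 [[337.0, 240.0], [335.0, 220.0]]
1.8 [[330.0, 228.0], [325.0, 205.0]]
1.7 [[327.0, 222.0], [320.0, 198.0]]
t 11.75 p [ 0.5697 -0.1771  0.2404] M
 [[-0.002  1.     0.012]
 [ 0.773 -0.006  0.635]
 [ 0.635  0.01  -0.773]] q [-0.57   0.719  0.563  1.822  0.571  0.883] F [-0.6 -0.5 -0.1] w -0.0 g 0.0
1.8 d [ 0.1  -0.01  0.17] w [ 0.13 -0.33  0.02] [ 0.57  -0.168  0.237]
1.72 d [ 0.32 -0.01  0.26] w [ 0.13 -0.81  0.01] [ 0.57  -0.157  0.24 ]
1.65 d [ 0.53 -0.01  0.38] w [ 0.14 -1.29  0.01] [ 0.57  -0.145  0.243]
1.58 d [ 0.73 -0.01  0.5 ] w [ 0.14 -1.77  0.01] [ 0.57  -0.133  0.244]
1.5 d [ 0.93 -0.01  0.65] w [ 0.14 -2.26  0.  ] [ 0.57  -0.121  0.245]
1.42 d [ 1.11 -0.01  0.8 ] w [ 0.14 -2.74  0.  ] [ 0.57  -0.109  0.244]
1.35 d [ 1.28 -0.01  0.97] w [ 0.14 -3.22 -0.  ] [ 0.57  -0.097  0.243]
1.27 d [ 1.43 -0.02  1.15] w [ 0.14 -3.7  -0.  ] [ 0.57  -0.085  0.241]
1.2 d [ 1.57 -0.02  1.35] w [ 0.14 -4.18 -0.01] [ 0.57  -0.074  0.238]
1.12 d [ 1.7  -0.02  1.55] w [ 0.14 -4.66 -0.01] [ 0.57  -0.062  0.235]
1.05 d [ 1.81 -0.02  1.76] w [ 0.14 -5.14 -0.01] [ 0.57  -0.051  0.23 ]
0.98 d [ 1.91 -0.02  1.98] w [ 0.14 -5.62 -0.02] [ 0.57  -0.041  0.225]
0.9 d [ 1.99 -0.03  2.2 ] w [ 0.14 -6.11 -0.02] [ 0.57  -0.031  0.218]
```

```bash
python3 tab.py 1.9 .85 15 .154 .156
```

```text
t 11.75 p [ 0.5697 -0.1771  0.2404] M
 [[-0.002  1.     0.012]
 [ 0.773 -0.006  0.635]
 [ 0.635  0.01  -0.773]] q [-0.57   0.719  0.563  1.822  0.571  0.883] F [-0.6 -0.5 -0.1] w -0.0 g 0.0
1.9 d [-0.23 -0.01  0.12] w [0.13 0.31 0.02] [ 0.57  -0.182  0.229]
1.82 d [-0.   -0.01  0.19] w [ 0.13 -0.17  0.02] [ 0.57  -0.171  0.233]
1.75 d [ 0.22 -0.01  0.28] w [ 0.13 -0.65  0.01] [ 0.57  -0.16   0.236]
1.68 d [ 0.43 -0.01  0.38] w [ 0.13 -1.13  0.01] [ 0.57  -0.148  0.239]
1.6 d [ 0.63 -0.01  0.5 ] w [ 0.14 -1.61  0.01] [ 0.57  -0.137  0.241]
1.52 d [ 0.83 -0.01  0.64] w [ 0.14 -2.1   0.01] [ 0.57  -0.125  0.242]
1.45 d [ 1.01 -0.01  0.78] w [ 0.14 -2.58  0.  ] [ 0.57  -0.113  0.242]
1.38 d [ 1.18 -0.01  0.95] w [ 0.14 -3.06  0.  ] [ 0.57  -0.101  0.241]
1.3 d [ 1.34 -0.02  1.12] w [ 0.14 -3.54 -0.  ] [ 0.57 -0.09  0.24]
1.23 d [ 1.49 -0.02  1.3 ] w [ 0.14 -4.02 -0.01] [ 0.57  -0.078  0.237]
1.15 d [ 1.62 -0.02  1.5 ] w [ 0.14 -4.5  -0.01] [ 0.57  -0.067  0.234]
1.08 d [ 1.74 -0.02  1.7 ] w [ 0.14 -4.98 -0.01] [ 0.57  -0.056  0.23 ]
1.0 d [ 1.84 -0.02  1.92] w [ 0.14 -5.46 -0.01] [ 0.57  -0.045  0.225]
0.93 d [ 1.92 -0.03  2.13] w [ 0.14 -5.95 -0.02] [ 0.57  -0.035  0.219]
0.85 d [ 1.99 -0.03  2.36] w [ 0.14 -6.43 -0.02] [ 0.57  -0.025  0.212]
```

Call:
drive_tool --rows '[{"dx":-0.23,"dy":-0.01,"dz":0.12,"wx":0.1,"wy":0.3,"wz":0,"hand":0},{"dx":0,"dy":-0.01,"dz":0.19,"wx":0.1,"wy":-0.17,"wz":0,"hand":0},{"dx":0.22,"dy":-0.01,"dz":0.28,"wx":0.13,"wy":-0.65,"wz":0,"hand":0},{"dx":0.43,"dy":-0.01,"dz":0.38,"wx":0.13,"wy":-1.13,"wz":0,"hand":0},{"dx":0.63,"dy":-0.01,"dz":0.5,"wx":0.14,"wy":-1.6,"wz":0,"hand":0},{"dx":0.83,"dy":-0.01,"dz":0.64,"wx":0.14,"wy":-2.1,"wz":0,"hand":0},{"dx":1.01,"dy":-0.01,"dz":0.78,"wx":0.14,"wy":-2.6,"wz":0,"hand":0},{"dx":1.01,"dy":-0.01,"dz":0.78,"wx":0.14,"wy":-2.6,"wz":0,"hand":0}]'

```text
clock: 12.55
eef_pos: [0.5695, -0.1123, 0.2417]
tool_rot: [0.688, 0.689, 0.161, -0.162]
ft_force: [-0.5, -0.6, 0.6]
grip_width: -0.0002
grasp_force: 0.0
```

```bash
python3 yk.py 1.9 1.7 1.6 1.5 1.4;  python3 tab.py 1.5 .6 13 .155 .157
```

```text
yoke [(0.76, [313.0, 225.1, 25.7, 58.0])]
stud_wing []
1.9 [[334.0, 234.0], [330.0, 212.0]]
1.7 [[327.0, 222.0], [320.0, 198.0]]
1.6 [[323.0, 216.0], [315.0, 192.0]]
1.5 [[319.0, 211.0], [310.0, 187.0]]
1.4 [[315.0, 206.0], [305.0, 183.0]]
t 12.7 p [ 0.5695 -0.1146  0.2407] M
 [[ 0.002  1.    -0.002]
 [ 0.895 -0.001  0.446]
 [ 0.446 -0.002 -0.895]] q [-0.406  0.54   0.361  1.588  0.422  1.124] F [-0.  -0.3 -0.8] w -0.0001 g 0.0
1.5 d [-0.1  -0.   -0.09] w [-0.02  0.32 -0.02] [ 0.57  -0.121  0.242]
1.42 d [ 0.11 -0.    0.02] w [-0.02 -0.16 -0.02] [ 0.57  -0.109  0.242]
1.35 d [ 0.31 -0.    0.15] w [-0.02 -0.64 -0.02] [ 0.57  -0.097  0.241]
1.27 d [ 0.5  -0.    0.28] w [-0.02 -1.12 -0.02] [ 0.57  -0.086  0.239]
1.2 d [ 0.68 -0.    0.44] w [-0.02 -1.6  -0.02] [ 0.57  -0.074  0.236]
1.12 d [ 0.85 -0.    0.6 ] w [-0.02 -2.08 -0.02] [ 0.57  -0.063  0.233]
1.05 d [ 1.01 -0.    0.78] w [-0.02 -2.56 -0.02] [ 0.57  -0.052  0.228]
0.98 d [ 1.15 -0.    0.97] w [-0.02 -3.05 -0.02] [ 0.57  -0.042  0.223]
0.9 d [ 1.27 -0.    1.16] w [-0.02 -3.53 -0.02] [ 0.57  -0.032  0.217]
0.82 d [ 1.39 -0.    1.37] w [-0.02 -4.01 -0.02] [ 0.57  -0.022  0.21 ]
0.75 d [ 1.48 -0.    1.58] w [-0.02 -4.49 -0.02] [ 0.57  -0.013  0.203]
0.68 d [ 1.56 -0.    1.81] w [-0.02 -4.97 -0.02] [ 0.57  -0.004  0.195]
0.6 d [ 1.62 -0.    2.03] w [-0.02 -5.45 -0.02] [0.57  0.003 0.186]
```

The yoke is following, so I continue to about 0.6.

Call:
drive_tool --rows '[{"dx":0.11,"dy":0,"dz":0.02,"wx":0,"wy":-0.16,"wz":0,"hand":0},{"dx":0.31,"dy":0,"dz":0.15,"wx":0,"wy":-0.64,"wz":0,"hand":0},{"dx":0.5,"dy":0,"dz":0.28,"wx":0,"wy":-1.12,"wz":0,"hand":0},{"dx":0.68,"dy":0,"dz":0.44,"wx":0,"wy":-1.6,"wz":0,"hand":0},{"dx":0.85,"dy":0,"dz":0.6,"wx":0,"wy":-2.08,"wz":0,"hand":0},{"dx":1.01,"dy":0,"dz":0.78,"wx":0,"wy":-2.56,"wz":0,"hand":0},{"dx":1.15,"dy":0,"dz":0.97,"wx":0,"wy":-3.05,"wz":0,"hand":0},{"dx":1.27,"dy":0,"dz":1.16,"wx":0,"wy":-3.53,"wz":0,"hand":0},{"dx":1.39,"dy":0,"dz":1.37,"wx":0,"wy":-4.0,"wz":0,"hand":0},{"dx":1.48,"dy":0,"dz":1.58,"wx":0,"wy":-4.5,"wz":0,"hand":0},{"dx":1.56,"dy":0,"dz":1.81,"wx":0,"wy":-4.97,"wz":0,"hand":0},{"dx":1.62,"dy":0,"dz":2.03,"wx":0,"wy":-5.45,"wz":0,"hand":0},{"dx":1.62,"dy":0,"dz":2.03,"wx":0,"wy":-5.45,"wz":0,"hand":0}]'

```text
clock: 14.0
eef_pos: [0.5692, 0.0054, 0.1852]
tool_rot: [0.707, 0.708, -0.006, 0.003]
ft_force: [0.0, 3.1, 0.6]
grip_width: -0.0002
grasp_force: 1.1
```

```bash
python3 yk.py 1.2 .8 .7 .6;  python3 tab.py .6 0 11 .156 .159
```

```text
yoke [(0.73, [300.8, 215.7, 52.7, 76.7])]
stud_wing [(0.4, [293.4, 190.3, 10.1, 15.0])]
1.2 [[308.0, 198.0], [296.0, 176.0]]
0.8 [[295.0, 189.0], [283.0, 173.0]]
0.7 [[292.0, 189.0], [280.0, 174.0]]
0.6 [[290.0, 189.0], [278.0, 176.0]]
t 14.15 p [0.5696 0.004  0.1866] M
 [[ 0.001  1.    -0.002]
 [ 1.    -0.001 -0.011]
 [-0.011 -0.002 -1.   ]] q [ 0.013  0.408  0.094  1.259 -0.011  1.585] F [-1.8  5.8  0.5] w -0.0002 g 2.3
0.6 d [-0.03 -0.    0.02] w [-0.02 -0.02 -0.01] [0.57  0.003 0.186]
0.54 d [ 0.09 -0.    0.17] w [-0.02 -0.41 -0.01] [0.57  0.008 0.178]
0.48 d [ 0.2  -0.    0.32] w [-0.02 -0.79 -0.01] [0.57  0.014 0.171]
0.42 d [ 0.3  -0.    0.47] w [-0.02 -1.18 -0.01] [0.57  0.019 0.163]
0.36 d [ 0.39 -0.    0.64] w [-0.02 -1.56 -0.01] [0.57  0.023 0.155]
0.3 d [ 0.47 -0.    0.8 ] w [-0.02 -1.95 -0.01] [0.57  0.027 0.146]
0.24 d [ 0.55 -0.    0.98] w [-0.02 -2.33 -0.01] [0.57  0.031 0.137]
0.18 d [ 0.61 -0.    1.15] w [-0.02 -2.72 -0.01] [0.57  0.034 0.129]
0.12 d [ 0.66 -0.    1.33] w [-0.02 -3.1  -0.01] [0.57  0.036 0.12 ]
0.06 d [0.7  0.   1.52] w [-0.02 -3.49 -0.01] [0.57  0.038 0.11 ]
0.0 d [0.72 0.   1.7 ] w [-0.02 -3.87 -0.01] [0.57  0.039 0.101]
```

The +y force of 5.8 N says the finger's side is touching the stud. I'll back off a little, tilt more away from it and shift towards the end of the yoke.

```bash
sed -i 's/al=np.radians(-20)+.56\*th/al=np.radians(-30)+.4*th/' h.py;  python3 tab.py .75 0 13 .161 .161
```

```text
t 14.15 p [0.5696 0.004  0.1866] M
 [[ 0.001  1.    -0.002]
 [ 1.    -0.001 -0.011]
 [-0.011 -0.002 -1.   ]] q [ 0.013  0.408  0.094  1.259 -0.011  1.585] F [-1.8  5.8  0.5] w -0.0002 g 2.3
0.75 d [-0.21 -0.   -0.44] w [-0.02 -2.43 -0.01] [ 0.57  -0.006  0.209]
0.69 d [-0.07 -0.   -0.3 ] w [-0.02 -2.72 -0.01] [0.57  0.001 0.202]
0.62 d [ 0.07 -0.   -0.15] w [-0.02 -3.01 -0.01] [0.57  0.008 0.194]
0.56 d [ 0.19 -0.    0.01] w [-0.02 -3.29 -0.01] [0.57  0.014 0.186]
0.5 d [ 0.31 -0.    0.18] w [-0.02 -3.58 -0.01] [0.57  0.019 0.178]
0.44 d [ 0.41 -0.    0.35] w [-0.02 -3.87 -0.01] [0.57  0.024 0.169]
0.38 d [ 0.51 -0.    0.53] w [-0.02 -4.15 -0.01] [0.57  0.029 0.16 ]
0.31 d [ 0.59 -0.    0.71] w [-0.02 -4.44 -0.01] [0.57  0.033 0.151]
0.25 d [ 0.66 -0.    0.9 ] w [-0.02 -4.73 -0.01] [0.57  0.036 0.141]
0.19 d [ 0.72 -0.    1.09] w [-0.02 -5.01 -0.01] [0.57  0.039 0.132]
0.12 d [ 0.76 -0.    1.29] w [-0.02 -5.3  -0.01] [0.57  0.041 0.122]
0.06 d [ 0.79 -0.    1.48] w [-0.02 -5.59 -0.  ] [0.57  0.043 0.112]
0.0 d [0.82 0.   1.68] w [-0.02 -5.87 -0.  ] [0.57  0.044 0.102]
```

Call:
drive_tool --rows '[{"dx":0.08,"dy":0,"dz":-0.3,"wx":0,"wy":-0.5,"wz":0,"hand":0},{"dx":-0.05,"dy":0,"dz":-0.6,"wx":0,"wy":-2,"wz":0,"hand":0},{"dx":-0.1,"dy":0,"dz":-0.45,"wx":0,"wy":-2.5,"wz":0,"hand":0},{"dx":-0.07,"dy":0,"dz":-0.3,"wx":0,"wy":-2.72,"wz":0,"hand":0},{"dx":0.07,"dy":0,"dz":-0.15,"wx":0,"wy":-3.0,"wz":0,"hand":0},{"dx":0.19,"dy":0,"dz":0.01,"wx":0,"wy":-3.3,"wz":0,"hand":0},{"dx":0.31,"dy":0,"dz":0.18,"wx":0,"wy":-3.58,"wz":0,"hand":0},{"dx":0.31,"dy":0,"dz":0.18,"wx":0,"wy":-3.58,"wz":0,"hand":0}]'

```text
clock: 14.95
eef_pos: [0.5689, 0.0199, 0.175]
tool_rot: [0.697, 0.698, -0.117, 0.114]
ft_force: [-0.1, 0.8, -0.0]
grip_width: -0.0002
grasp_force: 0.0
```

```bash
python3 yk.py .7 .6 .5 .4;  python3 tab.py .5 0 9 .161 .161
```

```text
yoke [(0.64, [302.8, 216.1, 52.0, 73.7])]
stud_wing [(0.52, [289.5, 191.8, 11.4, 14.8])]
0.7 [[292.0, 189.0], [280.0, 174.0]]
0.6 [[290.0, 189.0], [278.0, 176.0]]
0.5 [[288.0, 189.0], [277.0, 179.0]]
0.4 [[286.0, 190.0], [276.0, 182.0]]
t 15.1 p [0.57   0.0188 0.1773] M
 [[ 0.     1.    -0.001]
 [ 0.947 -0.001 -0.321]
 [-0.321 -0.001 -0.947]] q [ 0.195  0.458  0.105  1.285 -0.32   1.777] F [ 0.7 -0.4 -0. ] w 0.0 g 0.0
0.5 d [ 0.01 -0.01 -0.01] w [-0.01  0.04 -0.  ] [0.57  0.019 0.178]
0.44 d [ 0.16 -0.01  0.12] w [-0.01 -0.25 -0.  ] [0.57  0.024 0.169]
0.38 d [ 0.3  -0.01  0.26] w [-0.01 -0.54 -0.  ] [0.57  0.029 0.16 ]
0.31 d [ 0.44 -0.01  0.41] w [-0.01 -0.82 -0.  ] [0.57  0.033 0.151]
0.25 d [ 0.56 -0.01  0.57] w [-0.01 -1.11 -0.  ] [0.57  0.036 0.141]
0.19 d [ 0.68 -0.01  0.73] w [-0.01 -1.4  -0.  ] [0.57  0.039 0.132]
0.12 d [ 0.78 -0.01  0.91] w [-0.01 -1.68 -0.  ] [0.57  0.041 0.122]
0.06 d [ 0.88 -0.01  1.08] w [-0.01 -1.97 -0.  ] [0.57  0.043 0.112]
0.0 d [ 0.96 -0.01  1.27] w [-0.01 -2.26 -0.  ] [0.57  0.044 0.102]
```

Call:
drive_tool --rows '[{"dx":0.16,"dy":0,"dz":0.12,"wx":0,"wy":-0.25,"wz":0,"hand":0},{"dx":0.3,"dy":0,"dz":0.26,"wx":0,"wy":-0.54,"wz":0,"hand":0},{"dx":0.44,"dy":0,"dz":0.41,"wx":0,"wy":-0.82,"wz":0,"hand":0},{"dx":0.56,"dy":0,"dz":0.57,"wx":0,"wy":-1.1,"wz":0,"hand":0},{"dx":0.68,"dy":0,"dz":0.73,"wx":0,"wy":-1.4,"wz":0,"hand":0},{"dx":0.78,"dy":0,"dz":0.91,"wx":0,"wy":-1.7,"wz":0,"hand":0},{"dx":0.83,"dy":0,"dz":1.0,"wx":0,"wy":-1.85,"wz":0,"hand":0},{"dx":0.88,"dy":0,"dz":1.08,"wx":0,"wy":-1.97,"wz":0,"hand":0}]'

```text
clock: 15.9
eef_pos: [0.5698, 0.0433, 0.1112]
tool_rot: [0.685, 0.685, -0.175, 0.174]
ft_force: [-0.3, -0.1, -0.3]
grip_width: -0.0003
grasp_force: 0.0
```

```bash
python3 yk.py .2 .1 0;  python3 tab.py .08 -.06 8 .161 .161
```

```text
yoke []
stud_wing [(0.42, [286.1, 202.5, 8.1, 13.8])]
0.2 [[284.0, 194.0], [275.0, 189.0]]
0.1 [[283.0, 197.0], [275.0, 193.0]]
0.0 [[282.0, 200.0], [275.0, 198.0]]
t 16.05 p [0.57   0.0431 0.1119] M
 [[ 0.     1.    -0.001]
 [ 0.878 -0.001 -0.478]
 [-0.478 -0.001 -0.878]] q [ 0.311  0.58   0.069  1.226 -0.473  1.922] F [0.  0.9 0. ] w 0.0003 g 0.0
0.08 d [-0.04 -0.01 -0.04] w [-0.01  0.08 -0.  ] [0.57  0.043 0.115]
0.06 d [ 0.   -0.01  0.01] w [-0.01 -0.01 -0.  ] [0.57  0.043 0.112]
0.04 d [ 0.04 -0.01  0.06] w [-0.01 -0.1  -0.  ] [0.57  0.043 0.108]
0.02 d [ 0.07 -0.01  0.11] w [-0.01 -0.19 -0.  ] [0.57  0.044 0.105]
0.0 d [ 0.11 -0.01  0.17] w [-0.01 -0.28 -0.  ] [0.57  0.044 0.102]
-0.02 d [ 0.14 -0.01  0.22] w [-0.01 -0.38 -0.  ] [0.57  0.044 0.099]
-0.04 d [ 0.17 -0.01  0.28] w [-0.01 -0.47 -0.  ] [0.57  0.044 0.096]
-0.06 d [ 0.21 -0.01  0.33] w [-0.01 -0.56 -0.  ] [0.57  0.044 0.092]
```

Call:
drive_tool --rows '[{"dx":0.04,"dy":0,"dz":0.06,"wx":0,"wy":-0.1,"wz":0,"hand":0},{"dx":0.07,"dy":0,"dz":0.11,"wx":0,"wy":-0.19,"wz":0,"hand":0},{"dx":0.11,"dy":0,"dz":0.17,"wx":0,"wy":-0.28,"wz":0,"hand":0},{"dx":0.11,"dy":0,"dz":0.17,"wx":0,"wy":-0.28,"wz":0,"hand":0}]'

```text
clock: 16.45
eef_pos: [0.5696, 0.0438, 0.1014]
tool_rot: [0.683, 0.683, -0.184, 0.182]
ft_force: [-0.2, 0.2, 0.1]
grip_width: 0.0003
grasp_force: 0.0
```

Call:
drive_tool --rows '[{"dx":0.02,"dy":0,"dz":0.035,"wx":0,"wy":0,"wz":0,"hand":0},{"dx":0.04,"dy":0,"dz":0.07,"wx":0,"wy":0,"wz":0,"hand":0},{"dx":0.04,"dy":0,"dz":0.07,"wx":0,"wy":0,"wz":0,"hand":0}]'

```text
clock: 16.75
eef_pos: [0.5703, 0.0438, 0.1002]
tool_rot: [0.683, 0.683, -0.183, 0.184]
ft_force: [-3.0, 1.6, 9.8]
grip_width: 0.0001
grasp_force: 4.8
```

```bash
python3 yk.py .1 0 -.05; python3 -c "
from h import *
st()"
```

```text
yoke [(0.85, [298.8, 222.6, 55.4, 61.1])]
stud_wing [(0.4, [285.9, 200.9, 6.7, 15.2])]
0.1 [[283.0, 197.0], [275.0, 193.0]]
0.0 [[282.0, 200.0], [275.0, 198.0]]
-0.05 [[282.0, 201.0], [275.0, 201.0]]
t 16.9 p [0.5703 0.0438 0.1002] M
 [[ 0.001  1.     0.001]
 [ 0.866 -0.    -0.5  ]
 [-0.5    0.001 -0.866]] q [ 0.322  0.601  0.062  1.211 -0.495  1.939] F [-3.9  2.6  9.3] w -0.0002 g 4.8
```

The yoke has stopped flat with about 10 N on it, at the predicted height. I retreat upward and line up over the wing.

Call:
drive_tool --rows '[{"dx":-0.3,"dy":0,"dz":-0.52,"wx":0,"wy":0,"wz":0,"hand":0},{"dx":-0.7,"dy":0,"dz":-1.2,"wx":0,"wy":0,"wz":0,"hand":20},{"dx":-1.0,"dy":0,"dz":-1.9,"wx":0,"wy":1.5,"wz":0,"hand":40},{"dx":-1.3,"dy":0,"dz":-1.9,"wx":0,"wy":3,"wz":0,"hand":40},{"dx":-1.45,"dy":0,"dz":-1.75,"wx":0,"wy":4.5,"wz":0,"hand":40},{"dx":-1.5,"dy":0,"dz":-1.7,"wx":0,"wy":6,"wz":0,"hand":40},{"dx":-1.5,"dy":0,"dz":-1.7,"wx":0,"wy":6,"wz":0,"hand":40}]'

```text
clock: 17.6
eef_pos: [0.5702, 0.0173, 0.2103]
tool_rot: [0.71, 0.704, 0.001, 0.0]
ft_force: [-0.8, -0.4, -0.6]
grip_width: 0.0399
grasp_force: 0.0
```

```bash
cat > w.py <<'E'
from h import *
import sys
st();C=cal('wrist');im=save('wrist',sys.argv[1])
W=H+[0,.127,.0285]
for k in('stud_wing','yoke','stopper'):
    for d in bot.look_for('wrist',k)[:2]:
        e=d['extent'];print(k,round(d['score'],2),e,onz('wrist',e[0],e[1],.1115,C).round(4))
print('pred wing px',proj('wrist',[W+[a*.004,b*.014,.0085] for a in(-1,1) for b in(-1,1)],C).round(1).tolist(),'stem',proj('wrist',[[.5695,-.0511,.1295]],C))
rel([W[0],W[1],.16],fr([0,0,-1],[1,-.01,0]));rel([W[0],W[1],.118],fr([0,0,-1],[1,-.01,0]))
u,v=proj('wrist',[W],C)[0].astype(int)
g=cv2.cvtColor(im,cv2.COLOR_RGB2GRAY)[v-30:v+30:3,u-27:u+28:3];print(u,v);print(g)
E
python3 w.py w8.png
```

```text
t 17.6 p [0.5702 0.0173 0.2103] M
 [[ 0.008  1.     0.002]
 [ 1.    -0.008  0.001]
 [ 0.001  0.002 -1.   ]] q [3.000e-02 3.940e-01 1.360e-01 1.311e+00 1.000e-03 1.608e+00] F [-0.8 -0.4 -0.6] w 0.0399 g 0.0
stud_wing 0.63 [317.0, 217.1, 25.7, 39.1] [0.5708 0.0132 0.1115]
yoke 0.76 [314.9, 250.8, 51.7, 184.8] [ 0.5689 -0.0148  0.1115]
stopper 0.89 [318.2, 269.6, 92.6, 79.8] [ 0.5714 -0.0312  0.1115]
pred wing px [[310.1, 237.8], [309.5, 201.8], [320.8, 237.7], [320.6, 201.7]] stem [[316.08080537 304.31346542]]
d [-0.161 -0.007  0.978] w [-0.013  0.002  0.115] rows>=1.0
d [-0.161 -0.006  1.818] w [-0.013  0.002  0.115] rows>=1.8
315 216
[[ 96  97  97  81 110 127 122 125 126 126 125 127 127 125 123 114  86  98
   98]
 [ 95  96  96  90 110 127 121 124 125 125 124 126 126 125 123 114  96  97
   98]
 [ 95  95  95  94 109 126 122 122 125 124 124 124 126 124 122 113  98  98
   98]
 [ 95  95  94  90 109 125 120 101  62  66  67  61 107 124 120 112  91  97
   96]
 [ 94  95  93 102 107 124  88  67  69  75  75  70  69  85 121 111 109  96
   97]
 [ 93  94  95  96 107 118  67  71  75  84  84  73  74
[... 462 characters left out ...]
 102  91 115 122  99 103 105 118 101  71  60
   62]
 [ 68  84  82  85 103 121 117 104  90 116 121 101 111 118 117  99  86  81
   80]
 [ 92  87 106 105 105 112 109 111  90 115 122  99 111 109 107 101  99 100
   89]
 [ 94  93 123 123 123 123 123 124  90 115 120 101 123 123 123 123 123 123
   99]
 [ 64  78 118 119 119 119 120 119  89 115 120 101 120 120 120 121 121 122
   73]
 [ 41  77 119 118 117 118 118 116 105 113 117 106 118 116 117 117 117 118
   65]
 [ 40  78 120 121 121 121 120 121 121 116 119 120 119 118 119 119 120 118
   61]
 [ 38  78 120 121 100  41  42  45  76  75  64  54  51  48  50 115 121 120
   50]
 [ 40  78 121 122 101 108 123 122 123 119 121 121 123 114  74 115 120 119
   49]]
```

The wing shows at columns 312–323, centred on about row 217, which puts it at roughly (0.5705, 0.015). I lower over it and close.

Call:
drive_tool --rows '[{"dx":-0.045,"dy":0.005,"dz":0.6,"wx":0,"wy":0,"wz":0.12,"hand":40},{"dx":-0.045,"dy":0.005,"dz":1.2,"wx":0,"wy":0,"wz":0.12,"hand":40},{"dx":-0.045,"dy":0.005,"dz":1.7,"wx":0,"wy":0,"wz":0.12,"hand":40},{"dx":-0.045,"dy":0.005,"dz":1.8,"wx":0,"wy":0,"wz":0.12,"hand":30},{"dx":-0.045,"dy":0.005,"dz":1.8,"wx":0,"wy":0,"wz":0.12,"hand":2},{"dx":-0.045,"dy":0.005,"dz":1.8,"wx":0,"wy":0,"wz":0.12,"hand":2},{"dx":-0.045,"dy":0.005,"dz":1.8,"wx":0,"wy":0,"wz":0.12,"hand":2},{"dx":-0.045,"dy":0.005,"dz":1.8,"wx":0,"wy":0,"wz":0.12,"hand":2},{"dx":-0.045,"dy":0.005,"dz":1.8,"wx":0,"wy":0,"wz":0.12,"hand":2},{"dx":-0.045,"dy":0.005,"dz":1.8,"wx":0,"wy":0,"wz":0.12,"hand":2}]'

```text
clock: 18.8
eef_pos: [0.5708, 0.0199, 0.1201]
tool_rot: [0.711, 0.703, 0.001, -0.0]
ft_force: [-0.9, 4.2, -0.2]
grip_width: 0.0062
grasp_force: 61.0
```

Call:
drive_tool --rows '[{"dx":0,"dy":0,"dz":0.03,"wx":0,"wy":0,"wz":0,"hand":2},{"dx":0,"dy":0,"dz":0.06,"wx":0,"wy":0,"wz":0,"hand":2},{"dx":0,"dy":0,"dz":0.06,"wx":0,"wy":0,"wz":0,"hand":2}]'

```text
clock: 19.1
eef_pos: [0.5708, 0.0199, 0.1172]
tool_rot: [0.711, 0.703, 0.001, -0.0]
ft_force: [-1.7, 4.8, 4.2]
grip_width: 0.0061
grasp_force: 61.5
```

```bash
python3 - <<'E'
from h import *
for i in range(3):
    s=bot.get_obs();print(s['clock'],s['eef_pos'].round(4),s['ft_force'].round(1),s['ft_torque'].round(2),s['grip_width']);im=bot.camera('wrist')
save('wrist','w9.png',im)
for k in('stud_wing','stopper','yoke'):
    for d in bot.look_for('wrist',k)[:2]:print(k,round(d['score'],2),d['extent'])
print(proj('wrist',[[.5705,-.0511,.1295],[.5705,.0150,.12]]))
E
```

```text
19.1 [0.5708 0.0199 0.1172] [-1.7  4.8  4.2] [ 1.11  0.39 -0.03] 0.00607168073268602
19.15 [0.5708 0.0199 0.1174] [-1.1  5.8  4.7] [ 1.07  0.41 -0.07] 0.0058257010007043124
19.2 [0.5708 0.0199 0.1174] [-1.7  5.3  4.6] [ 1.12  0.41 -0.05] 0.005816401806218309
stud_wing 0.93 [316.4, 281.3, 14.3, 65.6]
stopper 0.61 [317.5, 335.1, 114.4, 72.2]
yoke 0.72 [316.9, 252.5, 55.5, 121.7]
[[317.72973521 419.84617465]
 [316.01280102 291.92697482]]
```

```bash
python3 - <<'E'
from h import *
st()
for y in(.012,.014,.016,.018,.020):
    print(y,proj('wrist',[[.5705,y+.014,.101],[.5705,y+.014,.118],[.5705,y-.014,.118]]).round(0)[:,1])
im=cv2.imread('pics/w9.png',0)
print(im[236:330:3,298:336:2])
E
```

```text
t 19.4 p [0.5708 0.0199 0.1174] M
 [[ 0.011  1.     0.002]
 [ 1.    -0.011  0.002]
 [ 0.002  0.002 -1.   ]] q [ 0.034  0.459 -0.015  1.095  0.002  1.615] F [-1.6  5.1  4.3] w 0.0059 g 61.5
0.012 [252. 268. 321.]
0.014 [249. 264. 317.]
0.016 [245. 260. 313.]
0.018 [241. 256. 310.]
0.02 [237. 252. 306.]
[[121 119 121 121 120 121 124 120 123 122 122 125 125 122 122 125 123 121
  121]
 [121 119 121 122 121 120 123 120 124 122 122 125 124 121 122 125 124 120
  120]
 [121 118 120 120 119 119 119 102  99  94  97 107 116 121 122 124 123 120
  119]
 [121 118 119 105  58  48  51  59  59  60  58  57  54  47  64 112 123 120
  119]
 [121 110  58  56  63  63  63  62  63  63  63  63  63  64  62  56  59 109
  117]
 [ 95  54  63  64  64  64  65  65  66  66  67  64  63  63  64  64  64  55
  106]
 [ 73  73  72  72  64  36  54  71  72  72  70  71  61  37  55  72  72  73
   73]
 [ 72  72  72  73  62  36  54  70  73  72  70  69  61  36  52  73  72  72
   73]
 [ 73  73  72  72  54  35  53  70  72  72  71  71  61  33  48  72  72  73
   72]
 [ 72  72  72  73  49  34  60  81  87  86  86  81  66  36  41  71  7
[... 1095 characters left out ...]
 105 114 118 118 112  94  30  38  34  27  29
   27]
 [ 27  25  26  30  36  33  76 105 114 117 118 112  94  31  37  32  26  28
   27]
 [ 28  26  27  29  35  33  88 103 114 117 118 111  94  29  35  32  26  25
   27]
 [ 25  23  26  30  34  31  99 107 102 105 108 110 109  28  36  32  25  25
   26]
 [ 24  25  27  27  35  32  99 114 114 115 117 115 108  30  36  31  27  26
   25]
 [ 25  23  27  28  33  31 114 113 114 115 115 115 117  26  35  32  27  23
   27]
 [ 24  24  25  27  33  31 112 113 113 115 114 115 117  30  35  37  27  25
   25]
 [ 25  26  27  25  34  34 112 113 114 115 115 117 116  35  34  29  27  27
   25]
 [ 21  26  26  24  34  31  49  69  86  99 109 116 117  42  35  28  26  25
   22]]
```

The wing's top face spans rows 263–314, so its centre is near y = 0.0148, while the tool stands at y = 0.0199. I'll let go and regrip centred, so that turning works about the stud's axis.

Call:
drive_tool --rows '[{"dx":0,"dy":0,"dz":0,"wx":0,"wy":0,"wz":0,"hand":25},{"dx":0,"dy":0,"dz":-0.04,"wx":0,"wy":0,"wz":0,"hand":25},{"dx":0,"dy":0,"dz":-0.04,"wx":0,"wy":0,"wz":0,"hand":25},{"dx":0,"dy":0,"dz":-0.04,"wx":0,"wy":0,"wz":0,"hand":25}]'

```text
clock: 19.8
eef_pos: [0.5704, 0.0186, 0.1182]
tool_rot: [0.711, 0.703, -0.0, -0.0]
ft_force: [0.1, 0.9, -0.3]
grip_width: 0.0251
grasp_force: 0.0
```

```bash
python3 -c "
from h import *
st();bot.camera('top');st()"
```

```text
t 19.8 p [0.5704 0.0186 0.1182] M
 [[ 0.012  1.    -0.   ]
 [ 1.    -0.012 -0.   ]
 [-0.    -0.    -1.   ]] q [ 0.033  0.459 -0.013  1.099 -0.     1.615] F [ 0.1  0.9 -0.3] w 0.0251 g 0.0
t 19.85 p [0.5703 0.0187 0.1181] M
 [[ 0.012  1.    -0.   ]
 [ 1.    -0.012  0.   ]
 [ 0.    -0.    -1.   ]] q [ 0.033  0.459 -0.013  1.099  0.     1.615] F [-0.4  0.1  0.2] w 0.0251 g 0.0
```

Call:
drive_tool --rows '[{"dx":-0.078,"dy":0,"dz":0,"wx":0,"wy":0,"wz":0,"hand":25},{"dx":-0.078,"dy":0,"dz":0,"wx":0,"wy":0,"wz":0,"hand":25},{"dx":-0.078,"dy":0,"dz":0,"wx":0,"wy":0,"wz":0,"hand":25},{"dx":-0.078,"dy":0,"dz":0,"wx":0,"wy":0,"wz":0,"hand":2},{"dx":-0.078,"dy":0,"dz":0,"wx":0,"wy":0,"wz":0,"hand":2},{"dx":-0.078,"dy":0,"dz":0,"wx":0,"wy":0,"wz":0,"hand":2},{"dx":-0.078,"dy":0,"dz":0,"wx":0,"wy":0,"wz":0,"hand":2},{"dx":-0.078,"dy":0,"dz":0,"wx":0,"wy":0,"wz":0,"hand":2}]'

```text
clock: 20.65
eef_pos: [0.5706, 0.0152, 0.1184]
tool_rot: [0.711, 0.703, 0.0, -0.0]
ft_force: [1.2, -0.7, -0.3]
grip_width: 0.0059
grasp_force: 61.3
```

Call:
drive_tool --rows '[{"dx":0,"dy":0,"dz":0.05,"wx":0,"wy":0,"wz":0,"hand":2},{"dx":0,"dy":0,"dz":0.1,"wx":0,"wy":0,"wz":0,"hand":2},{"dx":0,"dy":0,"dz":0.15,"wx":0,"wy":0,"wz":0,"hand":2},{"dx":0,"dy":0,"dz":0.15,"wx":0,"wy":0,"wz":0,"hand":2}]'

```text
clock: 21.05
eef_pos: [0.5707, 0.0152, 0.1116]
tool_rot: [0.711, 0.703, 0.001, 0.0]
ft_force: [-1.4, -1.2, 8.2]
grip_width: 0.0059
grasp_force: 62.3
```

Call:
drive_tool --rows '[{"dx":0,"dy":0,"dz":0,"wx":0,"wy":0,"wz":1,"hand":2},{"dx":0,"dy":0,"dz":0,"wx":0,"wy":0,"wz":2,"hand":2},{"dx":0,"dy":0,"dz":0,"wx":0,"wy":0,"wz":3,"hand":2},{"dx":0,"dy":0,"dz":0,"wx":0,"wy":0,"wz":4,"hand":2}]'

```text
clock: 21.45
eef_pos: [0.5709, 0.0152, 0.112]
tool_rot: [0.823, 0.567, 0.001, 0.0]
ft_force: [0.3, -0.4, 7.6]
grip_width: 0.0058
grasp_force: 62.2
```

```bash
python3 -c "
from h import *
st();print(bot.get_obs()['ft_torque'])"
```

```text
t 21.45 p [0.5709 0.0152 0.112 ] M
 [[ 0.356  0.934  0.002]
 [ 0.934 -0.356  0.001]
 [ 0.001  0.002 -1.   ]] q [ 0.026  0.464 -0.023  1.082  0.     1.961] F [ 0.3 -0.4  7.6] w 0.0058 g 62.2
[-0.17168769  0.14124571  0.06005027]
```

Call:
drive_tool --rows '[{"dx":0,"dy":0,"dz":0,"wx":0,"wy":0,"wz":1.2,"hand":2},{"dx":0,"dy":0,"dz":0,"wx":0,"wy":0,"wz":2.4,"hand":2},{"dx":0,"dy":0,"dz":0,"wx":0,"wy":0,"wz":3.6,"hand":2},{"dx":0,"dy":0,"dz":0,"wx":0,"wy":0,"wz":4.8,"hand":2},{"dx":0,"dy":0,"dz":0,"wx":0,"wy":0,"wz":6,"hand":2},{"dx":0,"dy":0,"dz":0,"wx":0,"wy":0,"wz":7.2,"hand":2},{"dx":0,"dy":0,"dz":0,"wx":0,"wy":0,"wz":8.4,"hand":2},{"dx":0,"dy":0,"dz":0,"wx":0,"wy":0,"wz":9.6,"hand":2},{"dx":0,"dy":0,"dz":0,"wx":0,"wy":0,"wz":10.8,"hand":2},{"dx":0,"dy":0,"dz":0,"wx":0,"wy":0,"wz":11.8,"hand":2},{"dx":0,"dy":0,"dz":0,"wx":0,"wy":0,"wz":12.3,"hand":2},{"dx":0,"dy":0,"dz":0,"wx":0,"wy":0,"wz":12.3,"hand":2},{"dx":0,"dy":0,"dz":0,"wx":0,"wy":0,"wz":12.3,"hand":2}]'

```text
clock: 22.75
eef_pos: [0.5714, 0.0146, 0.1121]
tool_rot: [0.998, 0.068, 0.001, 0.0]
ft_force: [0.3, -1.7, 7.3]
grip_width: 0.0064
grasp_force: 62.2
```

```bash
python3 -c "
from h import *
st();print(bot.get_obs()['ft_torque'])
M=R.from_quat(bot.get_obs()['tool_rot']).as_matrix();print(np.degrees(np.arctan2(-M[1,1],M[0,1])))"
```

```text
t 22.75 p [0.5714 0.0146 0.1121] M
 [[ 0.991  0.136  0.003]
 [ 0.136 -0.991 -0.   ]
 [ 0.003  0.001 -1.   ]] q [ 2.600e-02  4.640e-01 -2.200e-02  1.082e+00 -1.000e-03  3.031e+00] F [ 0.3 -1.7  7.3] w 0.0064 g 62.2
[-0.42696072 -0.11308132 -0.07695321]
82.1794296391223
```

Call:
drive_tool --rows '[{"dx":0,"dy":0,"dz":-0.03,"wx":0,"wy":0,"wz":0,"hand":2},{"dx":0,"dy":0,"dz":-0.06,"wx":0,"wy":0,"wz":0,"hand":2},{"dx":0,"dy":0,"dz":-0.09,"wx":0,"wy":0,"wz":0,"hand":2},{"dx":0,"dy":0,"dz":-0.11,"wx":0,"wy":0,"wz":0,"hand":2},{"dx":0,"dy":0,"dz":-0.11,"wx":0,"wy":0,"wz":0,"hand":2}]'

```text
clock: 23.25
eef_pos: [0.5713, 0.0147, 0.1159]
tool_rot: [0.998, 0.068, 0.001, 0.0]
ft_force: [3.4, -2.5, -0.6]
grip_width: 0.0062
grasp_force: 61.1
```

At 2.5 mm the push force has gone, so the stud is held in the notch. I let go and retreat.

Call:
drive_tool --rows '[{"dx":0,"dy":0,"dz":0,"wx":0,"wy":0,"wz":0,"hand":10},{"dx":0,"dy":0,"dz":0,"wx":0,"wy":0,"wz":0,"hand":22},{"dx":0,"dy":0,"dz":0,"wx":0,"wy":0,"wz":0,"hand":24},{"dx":0,"dy":0,"dz":-0.2,"wx":0,"wy":0,"wz":0,"hand":24},{"dx":0,"dy":0,"dz":-0.8,"wx":0,"wy":0,"wz":0,"hand":24},{"dx":0,"dy":0,"dz":-1.6,"wx":0,"wy":0,"wz":0,"hand":24},{"dx":0,"dy":0,"dz":-2.4,"wx":0,"wy":0,"wz":0,"hand":24},{"dx":0,"dy":0,"dz":-2.4,"wx":0,"wy":0,"wz":0,"hand":24},{"dx":0,"dy":0,"dz":-2.4,"wx":0,"wy":0,"wz":0,"hand":24}]'

```text
clock: 24.15
eef_pos: [0.5709, 0.0153, 0.2382]
tool_rot: [0.998, 0.068, 0.002, -0.0]
ft_force: [-0.1, 1.0, -1.1]
grip_width: 0.0242
grasp_force: 0.0
```

```bash
python3 - <<'E'
from h import *
st();C=cal('wrist');im=save('wrist','w10.png')
for k in('stud_wing','yoke','stopper'):
    for d in bot.outline_of('wrist',k)[:2]:
        e=d['extent'];r=cv2.minAreaRect(np.argwhere(d['region'])[:,::-1].astype(np.float32));print(k,round(d['score'],2),np.round(e),r)
W=[.5707,.0148,.109]
print(proj('wrist',[[W[0]+a*.014,W[1]+b*.004,.1175] for a in(-1,1) for b in(-1,1)],C).round(0).tolist())
u,v=proj('wrist',[W],C)[0].astype(int);print(u,v)
print(cv2.cvtColor(im,cv2.COLOR_RGB2GRAY)[v-30:v+30:3,u-30:u+31:3])
E
```

```text
t 24.15 p [0.5709 0.0153 0.2382] M
 [[ 0.991  0.137  0.003]
 [ 0.137 -0.991  0.001]
 [ 0.003 -0.001 -1.   ]] q [2.600e-02 3.820e-01 1.920e-01 1.377e+00 1.000e-03 3.031e+00] F [-0.1  1.  -1.1] w 0.0242 g 0.0
stud_wing 0.69 [320. 202.  26.  34.] ((317.7500305175781, 201.75001525878906), (26.162948608398438, 26.870054244995117), 45.0)
yoke 0.89 [368. 203. 192.  66.] ((368.8462219238281, 200.94178771972656), (189.21556091308594, 49.13184356689453), 8.202354431152344)
stopper 0.9 [390. 198.  89.  89.] ((389.2425537109375, 199.57424926757812), (85.57318878173828, 91.04589080810547), 5.710593223571777)
stopper 0.59 [588. 236. 104. 100.] ((588.4749755859375, 233.28955078125), (105.98460388183594, 94.14286041259766), 2.9207215309143066)
[[319.0, 221.0], [309.0, 220.0], [324.0, 189.0], [314.0, 187.0]]
316 201
[[167 103 103 104  79  73  65  64  64  64  64  64  63  63  62  63  72  69
   63  96  97]
 [106  98  96  99  77  65  64  64  63  75  88  75  71  63  62  61  68  60
   82  82  82]
 [125 123 120 118 116 111 107 101  91  99 107 114 122 124  77  61  63  70
  115 122 117]
 [126 126 126 151 122 
[... 791 characters left out ...]
3 200  99  99 105 112 107  90 115 120  92 107 117 116 110 120
  117 118 120]
 [122 122 107 220  90  68  69  73 121  88 115 119  91 109 111 115 115 121
  116 119 117]
 [125 127 107 215 110  66  67  85 116  89 115 119  87  91  91  86 119 119
  118 119 106]
 [133 132 131 130 166  97 110 112  94  90 115 119  89  92  93  85 120 118
  117 120 124]
 [141 141 139 141 123  85  84  81  80  81  97  97  85  87  91  94 114 111
  116 121 119]
 [135 137 135 138 106  85  85  86  85  85  86  85  84  83  76  76  80  86
   92  51  63]
 [130 132 132 133  85  83  83  83  85  84  84  85  84  82  83  85  85  84
   92  87  40]
 [134 135 135 126  84  84  82  80  80  84  81  82  81  83  83  84  84  84
   81  91  70]]
```

The wing still lies across the yoke in line with the turned gripper, the stopper and yoke are in place, and nothing is touched. I hand in.

```bash
python3 -c "
from workcell import bot
print(bot.job_done())"
```

```text
the job is handed in; nothing more can be done
None
```

The strainer is closed up and the job is handed in (result not reported back): stopper set in its seat, yoke flat, stud turned about 81° and held in its catch, jar untouched, about 24 s used.

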